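Turn a tray of agar plates upside down for the incubator

ROBOT

A 7-joint arm with a two-finger parallel gripper is mounted at the origin on the work surface. World frame = base frame: x ahead of the robot, y to its left, z up, the work surface at z = 0. Lengths are in m, angles in rad, forces in N, time in s.
With the tool pointing down it reaches from about 0.425 to 0.875 m from the base axis. Payload 8.4 kg.
Tool frame: the origin (TCP) lies midway between the tips of the shut fingers; the grasp point (between the pads) lies 19 mm behind it; z points along the fingers, y is the direction in which the jaws open and shut (so a half turn about z gives the same grasp; the last joint's range is limited). The gripper opens to 87 mm and grips with 3 to 60 N. Pads are 19 mm wide; open, the fingers measure 117 mm over their backs; the gripper's body (75 mm by 190 mm) begins 51 mm behind the grasp point.
Start: joints at [1.245, 0.333, 0.04, 1.465, -0.013, 1.343, -0.059], TCP at [0.146, -0.633, 0.223] pointing down, gripper open.
Joint ranges: [-2.58, 2.58], [-0.38, 2.09], [-1.3, 1.39], [0.25, 2.4], [-1.5, 4.64], [0.08, 2.09], [-2.65, 2.65]. Speed limits (rad/s): [2.22, 2.22, 2.79, 2.79, 3.14, 3.14, 3.14].

INTERFACE

Orientations are given as a rotation vector (axis times angle).
In Python, from rig import manip gives the robot as it stands.
- The arm moves only by the tool jog_arm, never from a script. Its argument "motion" is one flat list of numbers, 7 for each row, row after row: the shift along the tool's x, y, z each as a share of 100 cm, from -1 to 1, then the turn, a rotation vector about the tool's x, y, z each as a share of 45 degrees, from -1 to 1, then the closure, from -1 (fully open) to 1 (shut). In form: [dx, dy, dz, rx, ry, rz, grip, dx, dy, dz, rx, ry, rz, grip, ...]. A call has 1 to 20 rows; each row is the pose to reach, as a shift and turn from the pose commanded when the call began, along the tool's axes at that moment; what a row does not reach only later rows make up. A row lasts 1/12 s, in which the tool goes at most 41.7 mm and 7.16 degrees, less where a joint would pass 70% of its speed; a pose out of reach is approached as far as the arm can. A call with a number of a shift or a turn outside -1 to 1 is refused whole. A call with a gripper value outside its range is refused whole. The fingers move at their own pace and stop on an object; "squeeze" is the grip in N (left out, the last holds). Time passes only in rows, so rows that repeat a pose let the fingers close. It gives the time, the measured TCP pose, the force and the opening at its end, in the units of the state.
- manip.get_state(): the state, without advancing time (a new reading comes with each control period).
- manip.get_image(name): name is "side" or "top"; returns a dict with "img" (400x640x3 uint8, red, green, blue), "vertical_fov" (degrees; the focal length in pixels is half the picture's height over the tangent of half this angle, whatever the lens; pixels are square), "cx", "cy" (the principal point, pixels), "dist_coeffs" ([k1, k2, p1, p2, k3] as OpenCV has them; the pictures are not rectified), "R" (3x3) and "t" (3): a world point X has camera coordinates R X + t. Camera axes: x right, y down, z forward; pixel columns grow to the right and rows downward; lengths in m; the calibration is good to about 2 mm. A picture is of the moment at which its call begins. There is no depth.
- manip.hand_in(): hands the job in, once; it reports no verdict.
The state is a dict: "t": time; "joint_pos": joint angles; "joint_vel": joint speeds; "effort": joint torques, N m; "ee_pos": TCP position; "orientation": TCP orientation; "ft_force": force on the tool from outside, world axes, zero at the start; "moment": the same for the moment, N m; "width": opening from 0.0 (shut) to 1.0 (fully open).
Only numpy, scipy, OpenCV 4.12 (cv2) and the standard library are available. Lean on these libraries where they do the work, as an engineer would, in place of code of your own. Each camera call takes 0.05 s, during which the arm holds its last target. There are 200 camera calls.

TASK

Get the agar plates ready for incubation: put every dish and oblong slide box on the bench, lid up, into a pocket of its own shape in the blue tray in the turner, lay the black tray face down on it and slide the green-knobbed bar shut over the pair. Then crank the turner over by half a turn to its other stop, keeping hold of the crank's loose red sleeve all the way, slide the yellow-knobbed bar fully open, and lift off the emptied blue tray and lay it flat in the steel tray, so that all the plates are left bottom up in the black tray in the turner. Leave the bench's other things where they are.

Things in the scene. Friction and masses are not known exactly. Their poses are not given: they have to be found in the camera images.
- turner: fixed tray turner: white base plate 170 x 375 x 12 mm, two side posts at y = +-174 mm carrying the cradle on a level axis along y, 135 mm above the bench; origin at the centre of the underside, y towards the crank. Cradle: two grey end plates (200 x 8 x 68 mm, inner faces at y = +-152 mm, 34 mm above and below the axis) and tie rods at x = +-93 mm
- cradle_mid (a point): centre of the cradle, on its axis; axes turn with it (at the start x away from the robot, y to the crank, z up). Two trays face to face meet about here: the lower one lies on the lower bar with its underside 21.5 mm below the axis; 3 mm of free height with both bars shut. White guides at corners and ends, reaching 20 mm above the axis, flared at their lips, leave a tray 2 mm of play each way
- cradle (a joint): turn of the cradle, rad: 0 at the start stop, 3.14 at the other stop, half a turn on (handle up from the far side, over the top and down towards the robot). Stiff: 0.5 N m of friction, about 10 N at the handle; it stays where it is left
- sleeve: red grip sleeve of the crank, 24 mm diameter, 74 mm long, lying along the cradle's y axis; origin at its middle, 237 mm along y from the cradle's centre, 50 mm from the axis, on the cradle's +x side. The crank arm is at its cradle end only, 39 mm from its middle. It spins freely on its pin, so a hand that holds it need not turn with the crank
- bar_a (a joint): slide of the bar with the green knob, m: 0 = shut, over the middle of the trays; 0.078 = fully open, towards the robot at the start. Aluminium, 36 mm wide, 8 thick, along the whole cradle, faces 21.5 and 29.5 mm from the axis on the cradle's z side (the top at the start). 4 N of friction, stays where left. Open, its inner edge is 60 mm from the cradle's centre line
- bar_a_knob (a point): middle of the green knob, an upright pin of 16 mm diameter standing 24 mm out of that bar's outer face (29.5 to 53.5 mm from the axis), at the middle of its length. Moves along the cradle's -x axis as the bar opens
- bar_b (a joint): slide of a like bar with a yellow knob on the cradle's -z side, m: 0 = shut, as at the start, where it carries the blue tray; 0.078 = fully open. After the half turn it is on top and opens towards the robot. 4 N of friction
- bar_b_knob (a point): middle of the yellow knob, same as the green one; it hangs under the cradle at the start. Moves along the cradle's +x axis as the bar opens
- blue_tray: blue tray, pocket side up in the cradle: 96 x 296 x 20 mm, 0.24 kg. Origin at the centre of its underside, y along its length, z out of the pocketed face. Along y: round pocket, oblong pocket, waist, oblong, round. Floors 12 mm up, pockets 8 mm deep, 1.5 mm free round a plate at the floor, 5 mm at the mouth. Middle narrowed to a waist 56 mm across, 38 mm long, 20 mm high, to grip it by
- black_tray: black incubator tray, same shape, pockets and axes as the blue one, 0.24 kg, at the start lying face down (z axis down) in the steel tray. Either way round it fits the blue one
- blue_r0 (a point): floor centre (a pale pad) of the blue tray's round pocket at y = +105 mm. At both sides in x it has slots 27 mm wide down to the floor, open to the outside, for fingers
- blue_r1 (a point): the same of its round pocket at y = -105 mm
- blue_s0 (a point): floor centre of the blue tray's oblong pocket at y = +40 mm (length along the tray's x). At both sides in y it has slots 32 mm wide down to the floor for fingers, 18 mm long
- blue_s1 (a point): the same of its oblong pocket at y = -40 mm
- steel_tray: fixed shallow steel tray lined with white paper, 350 x 180 mm, walls 4 mm thick, rim 19 mm high; origin at the centre of its underside, x along its length; the paper's top is 4 mm up
- dish1: round agar dish with a clear lid and red agar, 60 mm diameter, 15 mm high, 35 g; origin at the centre of its underside, z up through the lid. May be absent
- dish2: a second dish like dish1. May be absent
- slide1: oblong agar slide box with a clear lid and yellow agar, 76 x 26 x 15 mm (x along its length), 35 g; origin at the centre of its underside, z up through the lid; either way round fits an oblong pocket. May be absent
- slide2: a second slide box like slide1. May be absent
- tip_box: bystander: white and orange pipette-tip box, 120 x 84 x 74 mm, loose; origin at the centre of its underside
- mouse: bystander: black computer mouse, 108 x 60 x 33 mm, loose; origin at the centre of its underside
Not all that is in view belongs to the job. What is shaped like the dish1 but purple is not meant. What is shaped like the slide2 but pink is not meant.

How it is judged:
On the way, in this order (a step that is already met when the one before it is completed fails the run):
1. every plate present lies lid up in a pocket of its shape in the blue tray, in the cradle ((distance between dish1 and blue_r0 below 0.008 m or distance between dish1 and blue_r1 below 0.008 m) and angle between each of dish1, dish2, slide1, slide2's own z axis and vertical below 0.17 rad and (distance between dish2 and blue_r0 below 0.008 m or distance between dish2 and blue_r1 below 0.008 m) and (distance between slide1 and blue_s0 below 0.008 m or distance between slide1 and blue_s1 below 0.008 m) and (distance between slide2 and blue_s0 below 0.008 m or distance between slide2 and blue_s1 below 0.008 m) and x of blue_tray in the frame of cradle_mid between -0.008 and 0.008 m and y of blue_tray in the frame of cradle_mid between -0.008 and 0.008 m and value of joint cradle below 0.1 rad), for 0.3 s.
2. the black tray lies face down on the blue one, rim on rim (x of black_tray in the frame of blue_tray between -0.007 and 0.007 m and y of black_tray in the frame of blue_tray between -0.007 and 0.007 m and z of black_tray in the frame of blue_tray between 0.036 and 0.0445 m and angle between black_tray's own z axis and vertical above 3.05 rad), for 0.2 s.
3. the green-knobbed bar is shut over the trays (x of black_tray in the frame of blue_tray between -0.007 and 0.007 m and y of black_tray in the frame of blue_tray between -0.007 and 0.007 m and z of black_tray in the frame of blue_tray between 0.036 and 0.0445 m and value of joint bar_a below 0.01 m), for 0.2 s.
4. the cradle is turned over to its other stop with both trays in it (x of black_tray in the frame of blue_tray between -0.007 and 0.007 m and y of black_tray in the frame of blue_tray between -0.007 and 0.007 m and z of black_tray in the frame of blue_tray between 0.036 and 0.0445 m and value of joint cradle above 3.05 rad and x of blue_tray in the frame of cradle_mid between -0.008 and 0.008 m and y of blue_tray in the frame of cradle_mid between -0.008 and 0.008 m), for 0.2 s.
5. the yellow-knobbed bar, now on top, is open (value of joint cradle above 3.05 rad and value of joint bar_b above 0.064 m), for 0.2 s.
At the end, for the whole second after the job is handed in: Every plate is bottom up in a matching pocket of the black tray (7 mm, 10 deg); that tray is face up in the cradle (8 mm), at its second stop (5 deg), green-knobbed bar shut (12 mm); the blue tray lies flat and at rest in the steel tray, within 60 mm of its centre each way (x of dish1 in the frame of black_tray between -0.007 and 0.007 m and z of dish1 in the frame of black_tray between 0.021 and 0.033 m and (y of dish1 in the frame of black_tray between 0.098 and 0.112 m or y of dish1 in the frame of black_tray between -0.112 and -0.098 m) and angle between each of dish1, dish2, slide1, slide2's own z axis and vertical above 2.97 rad and x of dish2 in the frame of black_tray between -0.007 and 0.007 m and z of dish2 in the frame of black_tray between 0.021 and 0.033 m and (y of dish2 in the frame of black_tray between 0.098 and 0.112 m or y of dish2 in the frame of black_tray between -0.112 and -0.098 m) and x of slide1 in the frame of black_tray between -0.007 and 0.007 m and z of slide1 in the frame of black_tray between 0.021 and 0.033 m and (y of slide1 in the frame of black_tray between 0.033 and 0.047 m or y of slide1 in the frame of black_tray between -0.047 and -0.033 m) and x of slide2 in the frame of black_tray between -0.007 and 0.007 m and z of slide2 in the frame of black_tray between 0.021 and 0.033 m and (y of slide2 in the frame of black_tray between 0.033 and 0.047 m or y of slide2 in the frame of black_tray between -0.047 and -0.033 m) and value of joint cradle above 3.05 rad and x of black_tray in the frame of cradle_mid between -0.008 and 0.008 m and y of black_tray in the frame of cradle_mid between -0.008 and 0.008 m and angle between black_tray's own z axis and vertical below 0.09 rad and value of joint bar_a below 0.012 m and (angle between blue_tray's own z axis and vertical below 0.06 rad or angle between blue_tray's own z axis and vertical above 3.08 rad) and height (world z) of blue_tray below 0.032 m and linear speed of blue_tray below 0.02 m/s and x of blue_tray in the frame of steel_tray between -0.06 and 0.06 m and y of blue_tray in the frame of steel_tray between -0.06 and 0.06 m); the robot touches nothing.
It fails at once if the cradle moves, away from its stops, without the fingers on the sleeve (value of joint cradle between 0.3 and 2.8 rad and (velocity of joint cradle above 0.3 rad/s or velocity of joint cradle below -0.3 rad/s) and contact force between the fingers and sleeve below 0.05 N).
It fails at once if the tip box or the mouse is pushed more than 3 cm (distance of any of tip_box, mouse from where it was at the start of the episode above 0.03 m).
Of dish1, dish2, slide1, slide2 only 2 to 4 are there at a start; the rules pass over those that are not, and their reading is None.
At some moment in a run one of dish1, dish2, slide1, slide2 may be knocked a few centimetres aside while the robot is not near it.
It also fails if it takes over 210 s, if anything falls off the work surface, if the arm or the gripper's body presses on something with over 40 N, if the wrist force passes 120 N, or if a joint passes its speed limit or range.

## Working session

There is one attempt and no reset: what is moved stays moved. The work goes in short steps, Python scripts to look and compute and a tool call to move; the robot and the scene stay as the last step left them, time stands still between calls to the robot, and variables do not carry over. Pictures are saved under pics/ and viewed, about 12 in all and at most 16, crops included, and the job is handed in when it is done.

Besides the shell and the picture viewer there is one more tool, called after "Call:" as a command line: name --argument value ..., lists and objects as JSON in quotes. jog_arm: Moves the arm, as the interface text tells. Its arguments: {"type":"object","properties":{"motion":{"type":"array"},"squeeze":{"type":"number"}},"required":["motion"]}

```bash
ls; mkdir -p pics
cat > h.py <<'E'
import numpy as np, cv2, json
from scipy.spatial.transform import Rotation as Rn
from rig import manip
def grab(name,fn):
    d=manip.get_image(name); im=np.array(d["img"]); cv2.imwrite(f"pics/{fn}.png",im[...,::-1])
    H=im.shape[0]; f=H/2/np.tan(np.radians(d["vertical_fov"])/2)
    c=dict(K=[[f,0,d["cx"]],[0,f,d["cy"]],[0,0,1]],D=list(map(float,d["dist_coeffs"])),R=np.array(d["R"]).tolist(),t=np.array(d["t"]).tolist())
    json.dump(c,open(f"pics/{fn}.json","w")); return im
def cam(fn):
    return {k:np.array(v,float) for k,v in json.load(open(f"pics/{fn}.json")).items()}
def ray(fn,px):
    c=cam(fn); p=cv2.undistortPointsIter(np.array([[px]],float),c["K"],c["D"],None,None,(3,50,1e-9))[0,0]
    d=c["R"].T@np.array([p[0],p[1],1]); o=-c["R"].T@c["t"].ravel(); return o,d/np.linalg.norm(d)
def atz(fn,px,z):
    o,d=ray(fn,px); return o+d*(z-o[2])/d[2]
def tri(a,pa,b,pb):
    o1,d1=ray(a,pa);o2,d2=ray(b,pb)
    s=np.linalg.lstsq(np.c_[d1,-d2],o2-o1,rcond=None)[0]
    p,q=o1+s[0]*d1,o2+s[1]*d2; return (p+q)/2,np.linalg.norm(p-q)
def proj(fn,X):
    c=cam(fn); return cv2.projectPoints(np.array(X,float).reshape(-1,1,3),cv2.Rodrigues(c["R"])[0],c["t"],c["K"],c["D"])[0].reshape(-1,2)
E
python3 - <<'E'
from h import *
s=manip.get_state(); print(s)
for n in("side","top"):
    grab(n,n+"0"); c=cam(n+"0"); print(n,c["K"][0],c["D"],-c["R"].T@c["t"],c["R"])
a=cv2.imread("pics/top0.png");cv2.imwrite("pics/top0b.png",cv2.resize(a,(800,500),interpolation=cv2.INTER_CUBIC))
a=cv2.imread("pics/side0.png");cv2.imwrite("pics/side0b.png",cv2.resize(a,(800,500),interpolation=cv2.INTER_CUBIC))
E
```

```text
pics
{'t': 0.0, 'joint_pos': array([ 1.24479134,  0.33393024,  0.03987113,  1.46629412, -0.01339986,
        1.34329819, -0.0584999 ]), 'joint_vel': array([-0.00054757, -0.00090212,  0.00139153, -0.00052153, -0.00139096,
       -0.00233883,  0.0002202 ]), 'effort': array([ 7.43156234e-04, -6.56368375e+01,  1.33557435e+00, -4.03818834e+01,
       -5.97979082e-02,  4.47259122e-02,  1.17095324e-04]), 'ee_pos': array([ 0.14602604, -0.63289056,  0.22163556]), 'orientation': array([-3.11979008e+00, -3.55292924e-01,  4.70784243e-04]), 'ft_force': array([0.28437192, 0.19000184, 0.09999222]), 'moment': array([-0.03360156,  0.04936966,  0.00736631]), 'width': 0.9957852082529416}
side [419.73894797   0.         313.96474944] [-0.01934544  0.          0.          0.          0.        ] [0.14020596 0.81278072 1.12978742] [[-0.91504264 -0.40326868 -0.00844622]
 [-0.30330854  0.70172858 -0.64465567]
 [ 0.26589639 -0.58732561 -0.76442641]]
top [434.15578738   0.         317.86783702] [-0.04277793  0.          0.          0.          0.        ] [0.25888659 0.05969497 1.35349446] [[-0.00146177 -0.99990036  0.01404044]
 [-0.98090225 -0.0012971  -0.19449705]
 [ 0.19449588 -0.01405661 -0.98080261]]
```

View pics/top0b.png

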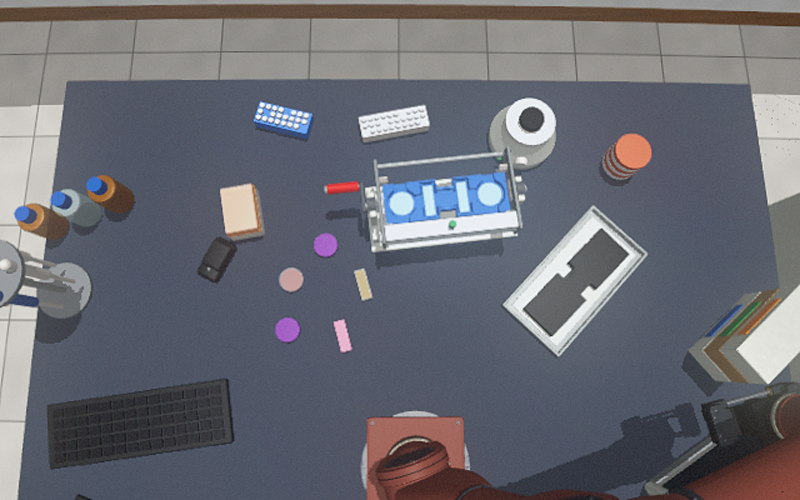

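View pics/side0b.png

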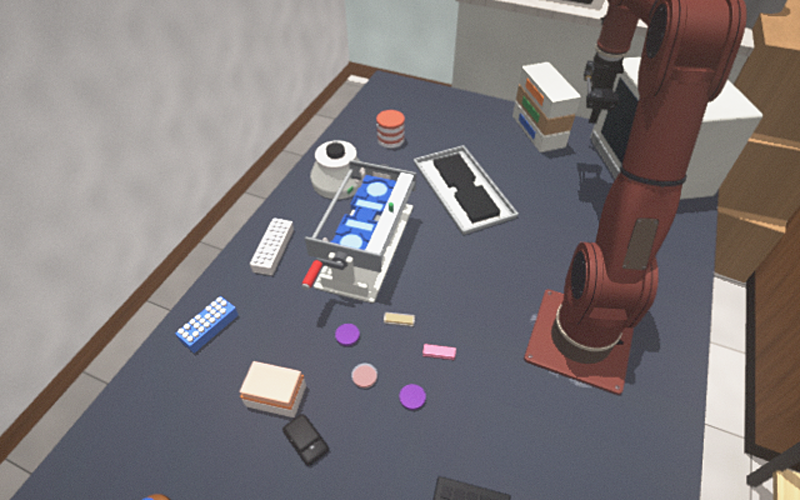

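Run:
```python
from h import *
def crop(fn,x0,y0,x1,y1,s,out):
    a=cv2.imread(f"pics/{fn}.png")[y0:y1,x0:x1]; cv2.imwrite(f"pics/{out}.png",cv2.resize(a,None,fx=s,fy=s,interpolation=cv2.INTER_CUBIC))
crop("top0",255,115,425,215,4.7,"c1"); crop("side0",235,120,420,270,4,"c2")
a=cv2.imread("pics/top0.png"); b=cv2.imread("pics/side0.png")
p=cv2.resize(a[180:285,215:310],None,fx=4,fy=4,interpolation=cv2.INTER_CUBIC); q=cv2.resize(b[250:335,255:370],None,fx=3.4,fy=3.4,interpolation=cv2.INTER_CUBIC)
o=np.zeros((420,780,3),np.uint8);o[:p.shape[0],:380]=p[:420];o[:q.shape[0],385:385+q.shape[1]]=q; cv2.imwrite("pics/c3.png",o)
```

```text
(no output)
```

View pics/c1.png

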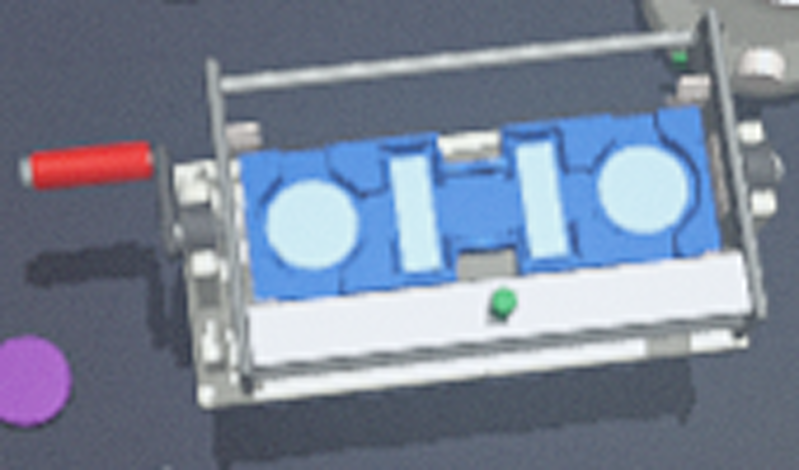

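View pics/c2.png

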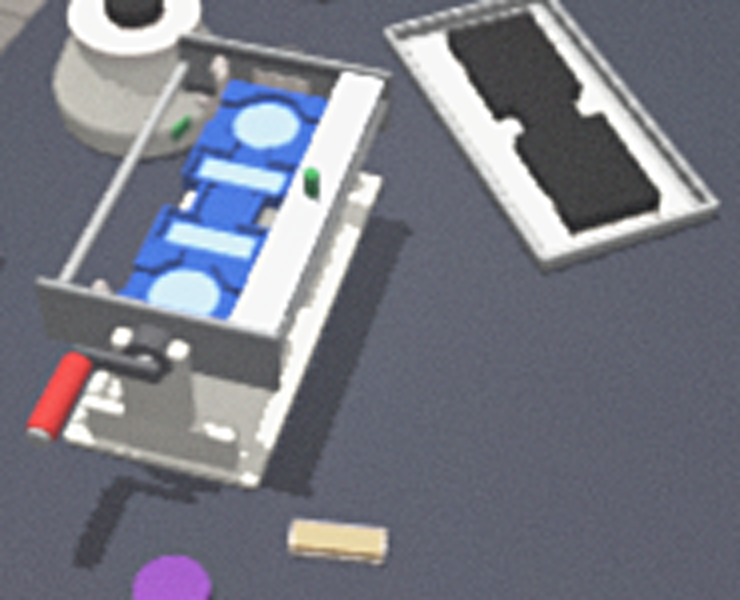

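View pics/c3.png

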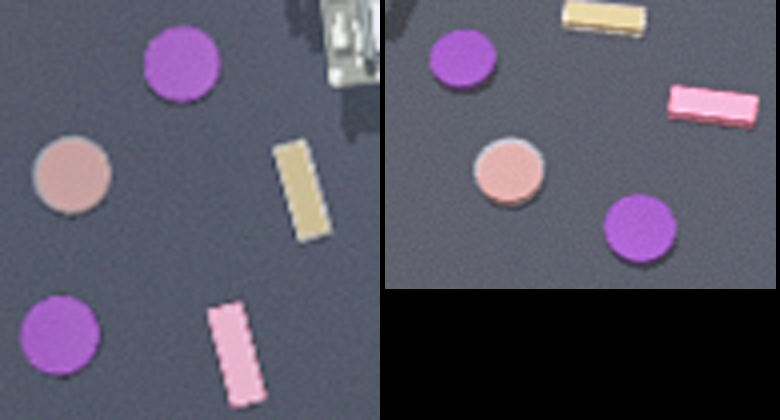

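```bash
cat > seg.py <<'E'
from h import *
def blobs(fn,name,lo,hi,amin=15,roi=None):
    im=cv2.imread(f"pics/{fn}.png"); h=cv2.cvtColor(im,cv2.COLOR_BGR2HSV)
    m=cv2.inRange(h,np.array(lo),np.array(hi))
    if roi: k=np.zeros_like(m);k[roi[1]:roi[3],roi[0]:roi[2]]=1;m=m*k
    n,l,s,c=cv2.connectedComponentsWithStats(m)
    out=[]
    for i in range(1,n):
        if s[i,4]>=amin:
            r=cv2.minAreaRect(np.argwhere(l==i)[:,::-1].astype(np.float32)); out.append((c[i].round(2).tolist(),int(s[i,4]),[round(float(v),1) for v in (*r[0],*r[1],r[2])]))
    if name: print(fn,name,*out,sep="\n   ")
    return out
E
python3 - <<'E'
from seg import *
R={"top0":dict(t=(255,110,430,215),d=(215,180,310,285),s=(400,160,525,290)),"side0":dict(t=(235,120,340,235),d=(240,245,370,335),s=(325,110,420,195))}
for f in R:
    blobs(f,"pads",(88,25,190),(105,120,255),30,R[f]["t"])
    blobs(f,"green",(50,90,40),(85,255,255),4,R[f]["t"])
    blobs(f,"sleeve",(0,150,120),(8,255,255),15,R[f]["t"] if f=="top0" else (235,190,265,235))
    blobs(f,"dish",(0,40,120),(12,160,255),60,R[f]["d"])
    blobs(f,"slide",(15,40,120),(30,160,255),60,R[f]["d"])
    blobs(f,"black",(0,0,0),(180,120,60),300,R[f]["s"])
E
```

```text
top0
   pads
   ([369.75, 157.39], 198, [369.8, 157.2, 24.5, 8.2, 81.9])
   ([391.36, 154.84], 289, [391.5, 155.0, 19.0, 18.0, 0.0])
   ([342.86, 160.21], 207, [342.8, 160.1, 24.7, 8.3, 82.9])
   ([320.89, 162.32], 289, [320.5, 162.0, 18.0, 19.0, 90.0])
top0
   green
   ([399.33, 127.17], 6, [399.0, 127.0, 2.0, 2.0, 90.0])
   ([361.64, 179.0], 22, [362.0, 179.5, 5.0, 4.0, 90.0])
top0
   sleeve
   ([273.56, 149.06], 106, [273.5, 149.1, 5.4, 23.3, 81.9])
top0
   dish
   ([233.09, 223.67], 188, [232.9, 223.7, 15.7, 15.7, 26.6])
top0
   slide
   ([289.85, 227.12], 153, [289.8, 227.1, 22.3, 7.0, 74.1])
top0
   black
side0
   pads
   ([301.06, 151.0], 136, [301.5, 151.0, 15.0, 10.0, 0.0])
   ([295.15, 163.33], 94, [295.0, 163.3, 20.2, 4.5, 11.3])
   ([287.34, 179.57], 107, [287.4, 179.6, 20.9, 5.1, 12.5])
   ([280.91, 192.75], 147, [280.7, 192.4, 16.9, 10.0, 9.5])
side0
   green
   ([279.88, 151.25], 8, [279.8, 151.2, 1.4, 3.5, 45.0])
   ([312.44, 164.5], 16, [312.1, 164.8, 2.9, 5.9, 11.3])
side0
   sleeve
   ([249.69, 217.82], 130, [249.6, 217.8, 6.7, 20.6, 27.9])
side0
   dish
   ([291.29, 301.18], 231, [291.3, 301.3, 16.3, 17.0, 45.0])
side0
   slide
   ([319.08, 254.72], 159, [319.0, 254.7, 22.5, 7.1, 6.3])
side0
   black
```

Run:
```python
from seg import *
from scipy.optimize import least_squares
T,S="top0","side0"
pts=[((0,.105,-.0095),(320.89,162.32),(280.91,192.75)),((0,.04,-.0095),(342.86,160.21),(287.34,179.57)),((0,-.04,-.0095),(369.75,157.39),(295.15,163.33)),((0,-.105,-.0095),(391.36,154.84),(301.06,151.0)),((.05,.237,0),(273.56,149.06),None),((-.078,0,.042),(361.64,179.),(312.44,164.5))]
M=np.array([p[0] for p in pts])
def W(v): 
    c,s=np.cos(v[2]),np.sin(v[2]); return np.c_[v[0]+c*M[:,0]-s*M[:,1],v[1]+s*M[:,0]+c*M[:,1],v[3]+M[:,2]]
def res(v):
    X=W(v);a=proj(T,X)-[p[1] for p in pts];b=proj(S,X)
    b=np.array([b[i]-p[2] if p[2] else [0,0] for i,p in enumerate(pts)]); return np.r_[a,b].ravel()
r=least_squares(res,[.6,0,0,.135],loss="soft_l1");print("turner",r.x);print(res(r.x).reshape(-1,2).round(1))
for p in pts:
    if p[2]: X,e=tri(T,p[1],S,p[2]);print(X.round(4),round(e,4))
print("dish",tri(T,(233.09,223.67),S,(291.29,301.18)),"slide",tri(T,(289.85,227.12),S,(319.08,254.72)))
# slide yaw
c,ang=np.array([289.85,227.12]),np.radians(74.1)
for z in(.015,):
    d=np.array([np.cos(ang),np.sin(ang)])*9
    p,q=atz(T,c+d,z),atz(T,c-d,z);print(p,q,np.degrees(np.arctan2(*(p-q)[1::-1])))
for f,roi in((T,(400,160,525,290)),(S,(325,110,420,195))):
    im=cv2.imread(f"pics/{f}.png");g=im.max(2)
    print([g[y,x] for x,y in ([(470,215),(450,240),(425,245)] if f==T else [(370,150),(355,130),(330,180)])])
    blobs(f,"black",(0,0,0),(180,255,70),200,roi)
    blobs(f,"steel",(0,0,130),(180,60,255),300,roi)
```

```text
turner [ 0.62337212 -0.07088018  0.10874885  0.13654925]
[[-0.1 -0.1]
 [-0.1 -0.3]
 [-0.1 -0.2]
 [ 0.1  0.1]
 [ 0.5  0.5]
 [ 0.   1. ]
 [-0.8  0.4]
 [-0.4 -0.4]
 [-0.2 -0.3]
 [-0.  -0.2]
 [ 0.   0. ]
 [ 0.5  0.2]]
[0.61   0.033  0.1296] 0.0017
[ 0.6184 -0.0317  0.1251] 0.0007
[ 0.6273 -0.111   0.1257] 0.0003
[ 0.6351 -0.1753  0.126 ] 0.0008
[ 0.5482 -0.0795  0.1788] 0.0011
dish (array([ 4.47535158e-01,  3.06594248e-01, -2.23013271e-04]), np.float64(0.0006991968353931863)) slide (array([0.43539416, 0.12777423, 0.00777483]), np.float64(0.0014616214627088744))
[0.40823849 0.1196503  0.015     ] [0.4622925 0.1355191 0.015    ] -163.6391863219835
[np.uint8(99), np.uint8(103), np.uint8(106)]
top0
   black
top0
   steel
   ([408.36, 176.73], 362, [409.5, 174.5, 29.0, 19.0, 90.0])
   ([458.6, 223.6], 3798, [460.3, 223.8, 61.8, 109.7, 42.0])
[np.uint8(73), np.uint8(75), np.uint8(90)]
side0
   black
   ([373.47, 150.87], 1032, [372.0, 150.0, 64.9, 22.6, 54.5])
side0
   steel
   ([370.82, 151.71], 1551, [372.2, 149.1, 83.7, 45.0, 55.3])
```

```bash
cat > plan.py <<'E'
from h import *
def down(jaw):  # tool z down, tool y at angle jaw (deg) in world
    a=np.radians(jaw); y=np.array([np.cos(a),np.sin(a),0]); z=np.array([0,0,-1.]); return np.c_[np.cross(y,z),y,z]
def plan(wps,nd=3):
    """wps: (x,y,z,jaw_deg|None,opening_mm); prints rows of relative commands"""
    s=manip.get_state(); p=s["ee_pos"]; R=Rn.from_rotvec(s["orientation"]).as_matrix()
    cur=np.degrees(np.arctan2(R[1,1],R[0,1])); print("t",round(s["t"],2),"pos",p.round(4),"jaw",round(cur,1),"q",np.round(s["joint_pos"],2),"F",s["ft_force"].round(1),"w",round(s["width"]*87,1))
    last=p
    for x,y,z,j,o in wps:
        j=cur if j is None else j+180*np.round((cur-j)/180)
        d=R.T@(np.array([x,y,z])-p); r=Rn.from_matrix(R.T@down(j)).as_rotvec(degrees=True)/45
        n=int(np.ceil(np.linalg.norm(np.array([x,y,z])-last)/.0417)); last=np.array([x,y,z])
        print(",".join(f"{v:.{nd}f}" for v in [*d,*r,1-2*o/87]),f"  # {n} rows, rot {np.abs(r).max()*45:.0f}deg")
E
python3 - <<'E'
from plan import *
for n,px,z in(("dish",(233.09,223.67),.0135),("slide",(289.85,227.12),.0135),("steel",(460.3,223.8),.017)): print(n,atz("top0",px,z).round(4))
print("side dish",atz("side0",(291.29,301.18),.0135).round(4),"slide",atz("side0",(319.08,254.72),.0135).round(4))
plan([(.45,-.25,.28,None,74),(.5,.1,.28,None,74),(.452,.306,.15,None,74)])
E
```

```text
dish [0.446  0.3042 0.0135]
slide [0.4354 0.1276 0.0135]
steel [ 0.4452 -0.4056  0.017 ]
side dish [0.4435 0.3127 0.0135] slide [0.4332 0.1312 0.0135]
t 0.1 pos [ 0.1461 -0.6329  0.2218] jaw -77.0 q [ 1.24  0.33  0.04  1.47 -0.01  1.34 -0.06] F [-0.2 -0.7 -0.3] w 87.1
0.382,-0.305,-0.058,-0.002,0.000,0.000,-0.701   # 12 rows, rot 0deg
0.510,-0.635,-0.057,-0.002,0.000,0.000,-0.701   # 9 rows, rot 0deg
0.509,-0.846,0.073,-0.002,0.000,0.000,-0.701   # 6 rows, rot 0deg
```

Call:
jog_arm --motion '[0.382, -0.305, -0.058, 0, 0, -1, -0.7, 0.382, -0.305, -0.058, 0, 0, -1, -0.7, 0.382, -0.305, -0.058, 0, 0, -1, -0.7, 0.382, -0.305, -0.058, 0, 0, -1, -0.7, 0.382, -0.305, -0.058, 0, 0, -1, -0.7, 0.382, -0.305, -0.058, 0, 0, -1, -0.7, 0.382, -0.305, -0.058, 0, 0, -1, -0.7, 0.382, -0.305, -0.058, 0, 0, -1, -0.7, 0.382, -0.305, -0.058, 0, 0, -1, -0.7, 0.382, -0.305, -0.058, 0, 0, -1, -0.7, 0.382, -0.305, -0.058, 0, 0, -1, -0.7, 0.51, -0.635, -0.057, 0, 0, -1, -0.7, 0.51, -0.635, -0.057, 0, 0, -1, -0.7, 0.51, -0.635, -0.057, 0, 0, -1, -0.7, 0.51, -0.635, -0.057, 0, 0, -1, -0.7, 0.51, -0.635, -0.057, 0, 0, -1, -0.7, 0.51, -0.635, -0.057, 0, 0, -1, -0.7, 0.51, -0.635, -0.057, 0, 0, -1, -0.7, 0.51, -0.635, -0.057, 0, 0, -1, -0.7, 0.51, -0.635, -0.057, 0, 0, -1, -0.7]' --squeeze 15

```text
t: 1.77
ee_pos: [0.4985, 0.0937, 0.2796]
orientation: [2.748, 1.522, 0.0]
ft_force: [1.3, -0.0, 0.3]
width: 0.85
```

Run:
```python
from plan import *
from seg import blobs
grab("top","top1");grab("side","side1")
a=blobs("top1",None,(0,40,120),(12,160,255),60,(180,150,320,300));b=blobs("side1",None,(0,40,120),(12,160,255),60,(240,245,370,335));print(a,b)
plan([(.447,.307,.12,6,74),(.447,.307,.02,6,74),(.447,.307,.007,6,74),(.447,.307,.007,6,50)])
```

```text
[([301.94, 197.01], 3683, [292.0, 222.0, 144.0, 54.0, 90.0]), ([194.93, 185.22], 100, [194.6, 184.9, 6.0, 28.6, 77.9]), ([233.09, 223.76], 193, [233.1, 223.8, 16.1, 15.7, 26.6])] [([291.28, 301.08], 234, [291.5, 301.0, 16.0, 17.0, 90.0])]
t 1.87 pos [0.4982 0.0995 0.2797] jaw -31.4 q [ 0.46  0.07 -0.77  1.68  0.04  1.41 -0.86] F [-0.9  0.2  0.9] w 73.8
0.150,-0.152,0.160,-0.000,-0.004,-0.832,-0.701   # 7 rows, rot 37deg
0.150,-0.152,0.260,-0.000,-0.004,-0.832,-0.701   # 3 rows, rot 37deg
0.150,-0.152,0.273,-0.000,-0.004,-0.832,-0.701   # 1 rows, rot 37deg
0.150,-0.152,0.273,-0.000,-0.004,-0.832,-0.149   # 0 rows, rot 37deg
```

Call:
jog_arm --motion '[0.15, -0.152, 0.16, 0, 0, -0.83, -0.7, 0.15, -0.152, 0.16, 0, 0, -0.83, -0.7, 0.15, -0.152, 0.16, 0, 0, -0.83, -0.7, 0.15, -0.152, 0.16, 0, 0, -0.83, -0.7, 0.15, -0.152, 0.16, 0, 0, -0.83, -0.7, 0.15, -0.152, 0.16, 0, 0, -0.83, -0.7, 0.15, -0.152, 0.16, 0, 0, -0.83, -0.7, 0.15, -0.152, 0.16, 0, 0, -0.83, -0.7, 0.15, -0.152, 0.2, 0, 0, -0.83, -0.7, 0.15, -0.152, 0.23, 0, 0, -0.83, -0.7, 0.15, -0.152, 0.255, 0, 0, -0.83, -0.7, 0.15, -0.152, 0.268, 0, 0, -0.83, -0.7, 0.15, -0.152, 0.274, 0, 0, -0.83, -0.7, 0.15, -0.152, 0.274, 0, 0, -0.83, -0.7, 0.15, -0.152, 0.274, 0, 0, -0.83, -0.2, 0.15, -0.152, 0.274, 0, 0, -0.83, -0.2, 0.15, -0.152, 0.274, 0, 0, -0.83, -0.2, 0.15, -0.152, 0.274, 0, 0, -0.83, -0.2, 0.15, -0.152, 0.274, 0, 0, -0.83, -0.2, 0.15, -0.152, 0.274, 0, 0, -0.83, -0.2]' --squeeze 12

```text
t: 3.53
ee_pos: [0.4502, 0.3, 0.0068]
orientation: [2.115, 2.322, 0.003]
ft_force: [-0.6, -1.8, 7.4]
width: 0.683
```

```bash
cat > tp.py <<'E'
import numpy as np
C=np.array([.6234,-.0709]);Y=.1087
def T(x,y,z): # cradle frame at start -> world
    c,s=np.cos(Y),np.sin(Y); return (C[0]+c*x-s*y,C[1]+s*x+c*y,.1355+z)
E
python3 - <<'E'
from plan import *; from tp import *
t=T(0,.105,0);print(t)
j=6.23
plan([(.447,.307,.25,j,52),(t[0],t[1],.25,j,52),(t[0],t[1],.17,j,52),(t[0],t[1],.135,j,52)])
E
```

```text
(np.float64(0.6120089631213309), np.float64(0.03348028683055437), 0.1355)
t 3.53 pos [0.4502 0.3    0.0068] jaw 5.3 q [ 0.04  0.47 -0.84  1.92  0.44  0.94 -0.92] F [-0.6 -1.8  7.4] w 59.4
0.007,-0.002,-0.243,0.003,-0.001,-0.020,-0.195   # 6 rows, rot 1deg
-0.280,0.137,-0.243,0.003,-0.001,-0.020,-0.195   # 8 rows, rot 1deg
-0.280,0.137,-0.163,0.003,-0.001,-0.020,-0.195   # 2 rows, rot 1deg
-0.280,0.137,-0.128,0.003,-0.001,-0.020,-0.195   # 1 rows, rot 1deg
```

Call:
jog_arm --motion '[0, 0, -0.06, 0, 0, 0, -0.2, 0, 0, -0.12, 0, 0, 0, -0.2, 0, 0, -0.18, 0, 0, 0, -0.2, 0, 0, -0.24, 0, 0, 0, -0.2, 0, 0, -0.24, 0, 0, 0, -0.2, 0, 0, -0.24, 0, 0, 0, -0.2, 0, 0, -0.24, 0, 0, 0, -0.2]'

```text
t: 4.12
ee_pos: [0.4512, 0.3018, 0.2527]
orientation: [2.113, 2.32, 0.014]
ft_force: [1.7, 0.7, -0.5]
width: 0.689
```

Run:
```python
from plan import *; from tp import *
grab("top","top2");grab("side","side2")
a=cv2.imread("pics/side2.png")[130:400,200:480];b=cv2.imread("pics/top2.png")[120:300,180:400]
cv2.imwrite("pics/v2.png",np.vstack([cv2.resize(a,(500,482))[:300],cv2.resize(b,(500,300))]))
t=T(0,.105,0);j=6.23
plan([(t[0],t[1],.25,j,52),(t[0],t[1],.17,j,52),(t[0],t[1],.135,j,52)])
```

```text
t 4.22 pos [0.4498 0.2999 0.2471] jaw 5.3 q [ 0.19  0.21 -0.98  1.66  0.18  1.37 -0.71] F [ 0.7 -0.5 -1.7] w 59.5
-0.280,0.137,-0.003,0.004,-0.001,-0.020,-0.195   # 8 rows, rot 1deg
-0.280,0.136,0.077,0.004,-0.001,-0.020,-0.195   # 2 rows, rot 1deg
-0.280,0.136,0.112,0.004,-0.001,-0.020,-0.195   # 1 rows, rot 1deg
```

View pics/v2.png

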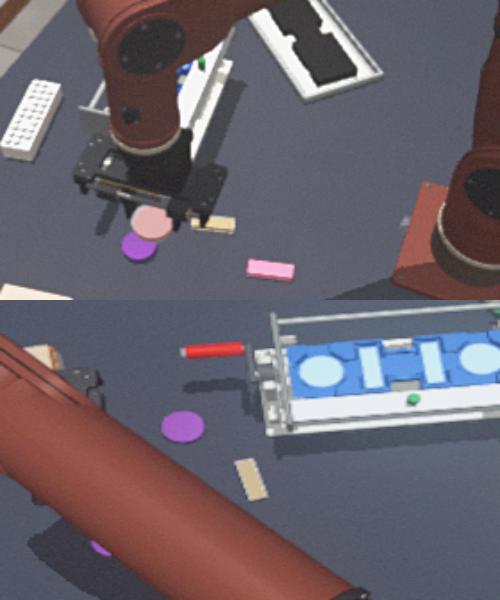

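Run:
```python
from seg import *
b=blobs("side2","d",(0,40,120),(12,170,255),60,(240,200,330,300))
for x in b: print(atz("side2",x[2][:2],.253).round(4),atz("side2",x[0],.253).round(4))
print(proj("side2",[[.4498,.2999,.253],[.4492,.3069,.253]]))
```

```text
side2
   d
   ([285.19, 255.34], 289, [285.3, 255.3, 19.1, 19.8, 45.0])
[0.4468 0.3125 0.253 ] [0.447  0.3127 0.253 ]
[[286.4663766  251.03427755]
 [285.44616512 253.25019181]]
```

Run:
```python
from plan import *; from tp import *
j=6.23
plan([(.6127,.027,.25,j,52),(.6127,.027,.17,j,52),(.6127,.027,.1345,j,52)],4)
```

```text
t 4.22 pos [0.4498 0.2999 0.2471] jaw 5.3 q [ 0.19  0.21 -0.98  1.66  0.18  1.37 -0.71] F [ 0.7 -0.5 -1.7] w 59.5
-0.2869,0.1368,-0.0026,0.0040,-0.0005,-0.0199,-0.1954   # 8 rows, rot 1deg
-0.2869,0.1365,0.0774,0.0040,-0.0005,-0.0199,-0.1954   # 2 rows, rot 1deg
-0.2869,0.1364,0.1129,0.0040,-0.0005,-0.0199,-0.1954   # 1 rows, rot 1deg
```

Call:
jog_arm --motion '[-0.287, 0.137, -0.003, 0, 0, -0.02, -0.2, -0.287, 0.137, -0.003, 0, 0, -0.02, -0.2, -0.287, 0.137, -0.003, 0, 0, -0.02, -0.2, -0.287, 0.137, -0.003, 0, 0, -0.02, -0.2, -0.287, 0.137, -0.003, 0, 0, -0.02, -0.2, -0.287, 0.137, -0.003, 0, 0, -0.02, -0.2, -0.287, 0.137, -0.003, 0, 0, -0.02, -0.2, -0.287, 0.137, -0.003, 0, 0, -0.02, -0.2, -0.287, 0.137, -0.003, 0, 0, -0.02, -0.2, -0.287, 0.137, -0.003, 0, 0, -0.02, -0.2, -0.287, 0.137, -0.003, 0, 0, -0.02, -0.2, -0.287, 0.137, 0.03, 0, 0, -0.02, -0.2, -0.287, 0.137, 0.06, 0, 0, -0.02, -0.2, -0.287, 0.137, 0.077, 0, 0, -0.02, -0.2, -0.287, 0.137, 0.077, 0, 0, -0.02, -0.2, -0.287, 0.137, 0.077, 0, 0, -0.02, -0.2]'

```text
t: 5.55
ee_pos: [0.6115, 0.028, 0.1683]
orientation: [-2.093, -2.341, 0.001]
ft_force: [0.1, 0.8, 0.9]
width: 0.681
```

Run:
```python
from plan import *
grab("side","side3")
a=cv2.imread("pics/side3.png")[120:260,220:380];cv2.imwrite("pics/v3.png",cv2.resize(a,(640,560)))
j=6.23
plan([(.6127,.027,.1345,j,52)],4)
```

```text
t 5.6 pos [0.6124 0.0279 0.1695] jaw 6.4 q [ 0.5   0.4  -0.78  1.6   0.29  1.27 -0.22] F [ 0.6 -0.1  1. ] w 59.5
-0.0010,0.0002,0.0350,0.0008,-0.0003,0.0027,-0.1954   # 1 rows, rot 0deg
```

View pics/v3.png

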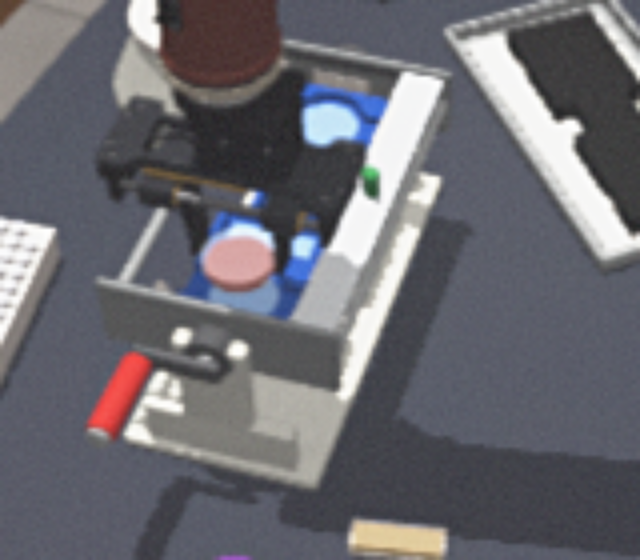

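Call:
jog_arm --motion '[-0.001, 0, 0.012, 0, 0, 0, -0.2, -0.001, 0, 0.022, 0, 0, 0, -0.2, -0.001, 0, 0.029, 0, 0, 0, -0.2, -0.001, 0, 0.035, 0, 0, 0, -0.2, -0.001, 0, 0.036, 0, 0, 0, -0.2, -0.001, 0, 0.036, 0, 0, 0, -0.2, -0.001, 0, 0.036, 0, 0, 0, -0.2]'

```text
t: 6.18
ee_pos: [0.6125, 0.0259, 0.1323]
orientation: [-2.096, -2.339, -0.0]
ft_force: [-0.0, 0.2, -0.8]
width: 0.688
```

Run:
```python
from seg import *
s=manip.get_state();print(s["ee_pos"].round(4),s["ft_force"].round(2),s["width"]*87)
```

```text
[0.6125 0.0259 0.1323] [-0.03  0.23 -0.77] 59.8586747201418
```

Run:
```python
from plan import *
plan([(.6125,.0262,.25,6.3,70),(.434,.129,.25,-38.5,44)],3)
```

```text
t 6.18 pos [0.6125 0.0259 0.1323] jaw 6.3 q [ 0.49  0.43 -0.77  1.64  0.31  1.2  -0.24] F [-0.   0.2 -0.8] w 59.9
0.000,0.000,-0.118,-0.000,-0.001,-0.001,-0.609   # 3 rows, rot 0deg
0.122,-0.166,-0.118,-0.001,-0.000,0.995,-0.011   # 5 rows, rot 45deg
```

Call:
jog_arm --motion '[0, 0, 0, 0, 0, 0, -0.6, 0, 0, 0, 0, 0, 0, -0.6, 0, 0, 0, 0, 0, 0, -0.6, 0, 0, 0, 0, 0, 0, -0.6, 0, 0, -0.03, 0, 0, 0, -0.6, 0, 0, -0.07, 0, 0, 0, -0.6, 0, 0, -0.118, 0, 0, 0, -0.6, 0, 0, -0.118, 0, 0, 0, -0.6, 0.122, -0.166, -0.118, 0, 0, 1, 0, 0.122, -0.166, -0.118, 0, 0, 1, 0, 0.122, -0.166, -0.118, 0, 0, 1, 0, 0.122, -0.166, -0.118, 0, 0, 1, 0, 0.122, -0.166, -0.118, 0, 0, 1, 0, 0.122, -0.166, -0.118, 0, 0, 1, 0, 0.122, -0.166, -0.118, 0, 0, 1, 0, 0.122, -0.166, -0.118, 0, 0, 1, 0, 0.122, -0.166, -0.118, 0, 0, 1, 0, 0.122, -0.166, -0.118, 0, 0, 1, 0, 0.122, -0.166, -0.118, 0, 0, 1, 0]'

```text
t: 7.77
ee_pos: [0.4345, 0.1286, 0.2503]
orientation: [-2.831, -1.359, 0.0]
ft_force: [-0.1, 0.2, -0.5]
width: 0.497
```

Run:
```python
from plan import *; from seg import blobs; from tp import *
grab("top","top4");grab("side","side4")
b=blobs("side4","slide",(15,40,120),(30,160,255),60,(240,230,370,335))
b=blobs("top4","slide",(15,40,120),(30,160,255),60,(240,190,330,300))
b=blobs("side4","dish",(0,40,120),(12,170,255),60,(240,150,330,300)); 
for x in b: print(atz("side4",x[0],.135).round(4),T(0,.105,0))
b=blobs("top4","dish",(0,40,120),(12,170,255),60,(290,130,350,190))
for x in b: print(atz("top4",x[0],.135).round(4))
plan([(.434,.129,.10,-73.6,44),(.434,.129,.007,-73.6,44)],3)
```

```text
side4
   slide
   ([319.22, 254.78], 161, [319.0, 254.8, 22.5, 7.3, 5.7])
top4
   slide
side4
   dish
   ([280.43, 191.84], 118, [280.5, 192.0, 10.0, 15.0, 90.0])
[0.6097 0.0343 0.135 ] (np.float64(0.6120089631213309), np.float64(0.03348028683055437), 0.1355)
top4
   dish
   ([295.09, 173.68], 324, [297.5, 168.5, 15.0, 41.0, 0.0])
[0.575 0.108 0.135]
t 7.87 pos [0.4345 0.1286 0.2503] jaw -38.7 q [ 0.52 -0.07 -0.85  1.84 -0.05  1.35 -0.99] F [ 0.3 -0.2 -0.8] w 43.5
-0.000,-0.000,0.150,-0.001,0.000,0.775,-0.011   # 4 rows, rot 35deg
-0.000,-0.000,0.243,-0.001,0.000,0.775,-0.011   # 3 rows, rot 35deg
```

Call:
jog_arm --motion '[0, 0, 0.04, 0, 0, 0.78, 0, 0, 0, 0.08, 0, 0, 0.78, 0, 0, 0, 0.12, 0, 0, 0.78, 0, 0, 0, 0.15, 0, 0, 0.78, 0, 0, 0, 0.18, 0, 0, 0.78, 0, 0, 0, 0.2, 0, 0, 0.78, 0, 0, 0, 0.22, 0, 0, 0.78, 0, 0, 0, 0.235, 0, 0, 0.78, 0, 0, 0, 0.243, 0, 0, 0.78, 0, 0, 0, 0.244, 0, 0, 0.78, 0, 0, 0, 0.244, 0, 0, 0.78, 0, 0, 0, 0.244, 0, 0, 0.78, 0.6, 0, 0, 0.244, 0, 0, 0.78, 0.6, 0, 0, 0.244, 0, 0, 0.78, 0.6, 0, 0, 0.244, 0, 0, 0.78, 0.6, 0, 0, 0.244, 0, 0, 0.78, 0.6, 0, 0, 0.244, 0, 0, 0.78, 0.6, 0, 0, 0.244, 0, 0, 0.78, 0.6]' --squeeze 12

```text
t: 9.37
ee_pos: [0.4349, 0.1287, 0.0072]
orientation: [3.11, 0.441, 0.002]
ft_force: [-1.0, -0.7, 7.8]
width: 0.298
```

Call:
jog_arm --motion '[0, 0, -0.04, 0, 0, 0, 0.6, 0, 0, -0.08, 0, 0, 0, 0.6, 0, 0, -0.12, 0, 0, 0, 0.6, 0, 0, -0.16, 0, 0, 0, 0.6, 0, 0, -0.2, 0, 0, 0, 0.6, 0, 0, -0.24, 0, 0, 0, 0.6, 0, 0, -0.244, 0, 0, 0, 0.6, 0, 0, -0.244, 0, 0, 0, 0.6, 0, 0, -0.244, 0, 0, 0, 0.6]'

```text
t: 10.12
ee_pos: [0.4341, 0.1286, 0.25]
orientation: [3.11, 0.441, 0.0]
ft_force: [0.8, -0.7, -0.8]
width: 0.297
```

Run:
```python
from plan import *; from seg import blobs; from tp import *
grab("side","side5")
b=blobs("side5","slide",(12,40,120),(32,170,255),30,(200,150,420,335))
for x in b:print(atz("side5",x[0],.2535).round(4))
t=T(0,-.04,0);j=96.23;print(t)
plan([(t[0],t[1],.25,j,22),(t[0],t[1],.17,j,22),(t[0],t[1],.1345,j,22)],3)
```

```text
side5
   slide
(np.float64(0.6277394426204453), np.float64(-0.11066391879259216), 0.1355)
t 10.17 pos [0.4336 0.1285 0.2492] jaw -73.9 q [ 0.54 -0.07 -0.87  1.84 -0.05  1.35 -1.6 ] F [-0.1 -0.7 -0.6] w 25.5
0.120,0.284,-0.001,0.000,0.002,0.220,0.494   # 8 rows, rot 10deg
0.120,0.284,0.079,0.000,0.002,0.220,0.494   # 2 rows, rot 10deg
0.120,0.284,0.114,0.000,0.002,0.220,0.494   # 1 rows, rot 10deg
```

Call:
jog_arm --motion '[0.12, 0.284, -0.001, 0, 0, 0.22, 0.6, 0.12, 0.284, -0.001, 0, 0, 0.22, 0.6, 0.12, 0.284, -0.001, 0, 0, 0.22, 0.6, 0.12, 0.284, -0.001, 0, 0, 0.22, 0.6, 0.12, 0.284, -0.001, 0, 0, 0.22, 0.6, 0.12, 0.284, -0.001, 0, 0, 0.22, 0.6, 0.12, 0.284, -0.001, 0, 0, 0.22, 0.6, 0.12, 0.284, -0.001, 0, 0, 0.22, 0.6, 0.12, 0.284, -0.001, 0, 0, 0.22, 0.6, 0.12, 0.284, -0.001, 0, 0, 0.22, 0.6, 0.12, 0.284, -0.001, 0, 0, 0.22, 0.6, 0.12, 0.284, 0.03, 0, 0, 0.22, 0.6, 0.12, 0.284, 0.06, 0, 0, 0.22, 0.6, 0.12, 0.284, 0.08, 0, 0, 0.22, 0.6, 0.12, 0.284, 0.08, 0, 0, 0.22, 0.6, 0.12, 0.284, 0.08, 0, 0, 0.22, 0.6, 0.12, 0.284, 0.08, 0, 0, 0.22, 0.6]'

```text
t: 11.58
ee_pos: [0.629, -0.1097, 0.1722]
orientation: [3.137, 0.173, 0.003]
ft_force: [-0.7, 0.2, -1.3]
width: 0.294
```

Run:
```python
from plan import *; from tp import *
grab("side","side6");grab("top","top6")
a=cv2.imread("pics/side6.png")[120:250,230:380];cv2.imwrite("pics/v6.png",cv2.resize(a,(600,520)))
t=T(0,-.04,0);j=96.23
plan([(t[0],t[1],.1345,j,22)],4)
```

```text
t 11.68 pos [ 0.6294 -0.1102  0.1726] jaw -83.7 q [ 0.63  0.42 -0.69  1.53  0.28  1.28 -1.56] F [-0.1 -0.2  0.3] w 25.6
-0.0018,0.0002,0.0381,0.0011,-0.0035,0.0010,0.4943   # 1 rows, rot 0deg
```

View pics/v6.png

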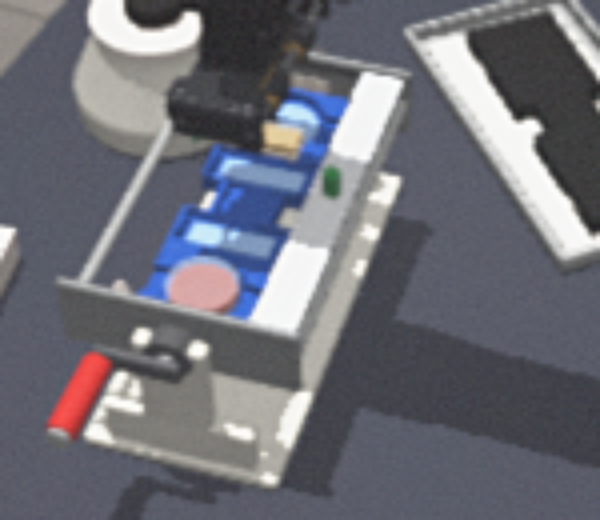

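Call:
jog_arm --motion '[-0.002, 0, 0.012, 0, 0, 0, 0.6, -0.002, 0, 0.022, 0, 0, 0, 0.6, -0.002, 0, 0.03, 0, 0, 0, 0.6, -0.002, 0, 0.036, 0, 0, 0, 0.6, -0.002, 0, 0.039, 0, 0, 0, 0.6, -0.002, 0, 0.039, 0, 0, 0, 0.6, -0.002, 0, 0.039, 0, 0, 0, 0.6]'

```text
t: 12.27
ee_pos: [0.6267, -0.1109, 0.1314]
orientation: [-3.137, -0.171, -0.0]
ft_force: [-0.3, 0.8, 1.9]
width: 0.294
```

Run:
```python
from plan import *; from seg import *
# black tray from initial pics: relative dark in HSV V
for f,roi in(("top0",(412,170,512,280)),("side0",(335,115,415,188))):
    im=cv2.imread(f"pics/{f}.png");g=cv2.GaussianBlur(im,(3,3),0).max(2); h=cv2.cvtColor(im,cv2.COLOR_BGR2HSV)
    m=np.zeros_like(g);m[roi[1]:roi[3],roi[0]:roi[2]]=1
    # dark & enclosed by white paper
    w=(g<135)&(m>0)
    n,l,s,c=cv2.connectedComponentsWithStats(w.astype(np.uint8))
    for i in range(1,n):
        if s[i,4]>300: print(f,c[i],s[i],cv2.minAreaRect(np.argwhere(l==i)[:,::-1].astype(np.float32)))
a=cv2.imread("pics/top0.png")[160:290,400:525];b=cv2.imread("pics/side0.png")[110:200,325:425]
cv2.imwrite("pics/v7.png",np.hstack([cv2.resize(a,(500,520),interpolation=2),np.pad(cv2.resize(b,(300,270),interpolation=2),((0,250),(0,0),(0,0)))]))
s=manip.get_state();print(s["ee_pos"].round(4),s["ft_force"].round(2),s["width"]*87)
```

```text
top0 [431.06882107 190.91382406] [ 412  170   56   62 1671] ((425.8371276855469, 188.07919311523438), (37.400604248046875, 82.13334655761719), 42.273685455322266)
top0 [501.57468354 178.34936709] [483 170  29  26 395] ((497.0, 182.5), (25.0, 28.0), 90.0)
top0 [459.98870907 225.71245766] [ 419  183   84   86 2657] ((460.0642395019531, 225.37667846679688), (31.254175186157227, 90.85872650146484), 43.45184326171875)
top0 [491.76001979 256.74567046] [ 453  212   59   68 2021] ((482.0, 245.5), (67.0, 58.0), 90.0)
top0 [421.09162304 270.64397906] [412 254  28  26 382] ((425.5, 266.5), (27.0, 25.0), 0.0)
side0 [392.40523338 130.74186704] [ 335  115   80   54 1414] ((374.5, 141.5), (53.0, 79.0), 90.0)
side0 [371.56774194 148.49677419] [ 335  118   65   60 1395] ((371.4989013671875, 145.65725708007812), (74.48494720458984, 32.569339752197266), 49.497154235839844)
side0 [361.64399421 173.25036179] [ 335  135   80   53 1382] ((374.5, 161.0), (52.0, 79.0), 90.0)
[ 0.6267 -0.1109  0.1314] [-0.29  0.84  1.89] 25.550693090849368
```

View pics/v7.png

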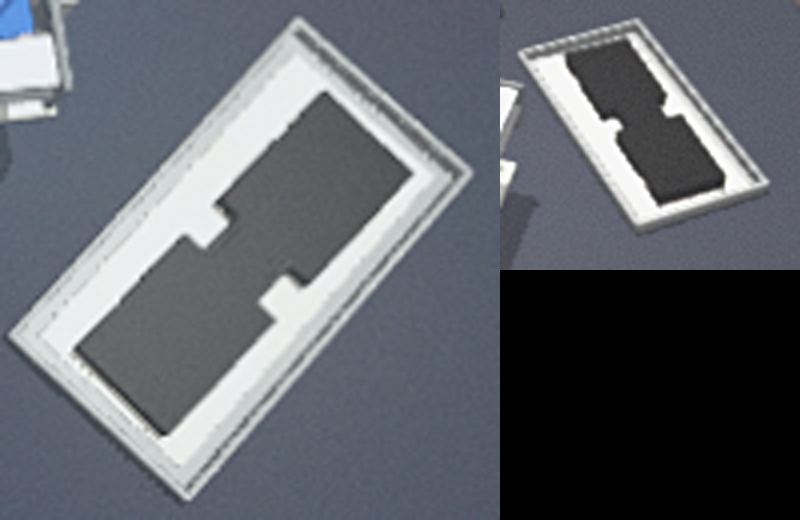

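Call:
jog_arm --motion '[0, 0, 0, 0, 0, 0, 0.2, 0, 0, 0, 0, 0, 0, 0.2, 0, 0, 0, 0, 0, 0, 0.2, 0, 0, -0.02, 0, 0, 0, 0.2, 0, 0, -0.06, 0, 0, 0, 0.2, 0, 0, -0.1, 0, 0, 0, 0.2, 0, 0, -0.14, 0, 0, 0, 0.2, 0, 0, -0.14, 0, 0, 0, 0.2, 0, 0, -0.14, 0, 0, 0, 0.2]'

```text
t: 13.02
ee_pos: [0.6278, -0.1106, 0.2743]
orientation: [3.136, 0.171, 0.007]
ft_force: [0.7, 0.4, -1.8]
width: 0.398
```

Run:
```python
from plan import *; from seg import blobs; from tp import *
from scipy.optimize import least_squares
def o(l,s,x,y): return [((a+.5)/s-.5+x,(b+.5)/s-.5+y) for a,b in l]
bt=o([(327,93),(412,173),(166,436),(76,350)],4,400,160); st=o([(298,18),(472,173),(187,498),(10,335)],4,400,160)
bw=o([(219,205),(190,238),(303,283),(275,318)],4,400,160)
for n,l,z in(("black",bt,.024),("steel",st,.019)):
    P=np.array([atz("top0",p,z)[:2] for p in l]);e=[P[0]-P[3],P[1]-P[2]];w=[P[0]-P[1],P[3]-P[2]]
    print(n,P.mean(0).round(4),"yaw",[np.degrees(np.arctan2(v[1],v[0])).round(1) for v in e+w],"len",[np.linalg.norm(v).round(4) for v in e+w])
P=np.array([atz("top0",p,.024)[:2] for p in bw]);print("waist",P.round(4),P.mean(0).round(4))
ss=o([(19,50),(138,19),(269,185),(140,232)],3,325,110)
print("steel side",np.mean([atz("side0",p,.019) for p in ss],0).round(4))
print("black side blob",atz("side0",(372.0,150.0),.022).round(4), "top rect",atz("top0",(460.06,225.38),.022).round(4))
grab("side","side8");grab("top","top8")
b=blobs("side8","slide",(12,40,120),(32,170,255),30,(240,120,330,235))
for x in b:print(atz("side8",x[0],.135).round(4),T(0,-.04,0))
plan([])
```

```text
black [ 0.4411 -0.4068] yaw [np.float64(-46.1), np.float64(-45.5), np.float64(44.5), np.float64(45.3)] len [np.float64(0.2931), np.float64(0.2917), np.float64(0.0907), np.float64(0.0934)]
steel [ 0.4485 -0.4068] yaw [np.float64(-43.8), np.float64(-44.1), np.float64(46.0), np.float64(46.5)] len [np.float64(0.3523), np.float64(0.3508), np.float64(0.1827), np.float64(0.1808)]
waist [[ 0.4851 -0.387 ]
 [ 0.459  -0.3625]
 [ 0.4235 -0.4494]
 [ 0.3963 -0.4255]] [ 0.441  -0.4061]
steel side [ 0.4433 -0.4036  0.019 ]
black side blob [ 0.4345 -0.392   0.022 ] top rect [ 0.4395 -0.4028  0.022 ]
side8
   slide
   ([295.37, 162.01], 122, [295.4, 162.0, 20.7, 6.1, 12.1])
[ 0.6247 -0.1086  0.135 ] (np.float64(0.6277394426204453), np.float64(-0.11066391879259216), 0.1355)
t 13.12 pos [ 0.6262 -0.111   0.2708] jaw -83.8 q [ 0.63  0.37 -0.7   1.4   0.24  1.46 -1.52] F [-0.6 -0.6 -0.8] w 35.1
```

Run:
```python
from plan import *
plan([(.5,-.3,.25,-39,80)])
```

```text
t 13.12 pos [ 0.6262 -0.111   0.2708] jaw -83.8 q [ 0.63  0.37 -0.7   1.4   0.24  1.46 -1.52] F [-0.6 -0.6 -0.8] w 35.1
-0.146,0.174,0.021,-0.001,0.001,-0.995,-0.839   # 6 rows, rot 45deg
```

Call:
jog_arm --motion '[-0.146, 0.174, 0.02, 0, 0, -1, -0.84, -0.146, 0.174, 0.02, 0, 0, -1, -0.84, -0.146, 0.174, 0.02, 0, 0, -1, -0.84, -0.146, 0.174, 0.02, 0, 0, -1, -0.84, -0.146, 0.174, 0.02, 0, 0, -1, -0.84, -0.146, 0.174, 0.02, 0, 0, -1, -0.84, -0.146, 0.174, 0.02, 0, 0, -1, -0.84, -0.146, 0.174, 0.02, 0, 0, -1, -0.84, -0.146, 0.174, 0.02, 0, 0, -1, -0.84, -0.146, 0.174, 0.02, 0, 0, -1, -0.84]'

```text
t: 13.95
ee_pos: [0.5008, -0.2983, 0.2508]
orientation: [-2.832, -1.357, -0.0]
ft_force: [0.8, 0.3, 0.5]
width: 0.913
```

Call:
jog_arm --motion '[0, 0, 0, 0, 0, -1, -0.84, 0, 0, 0, 0, 0, -1, -0.84, 0, 0, 0, 0, 0, -1, -0.84, 0, 0, 0, 0, 0, -1, -0.84, 0, 0, 0, 0, 0, -1, -0.84, 0, 0, 0, 0, 0, -1, -0.84, 0, 0, 0, 0, 0, -1, -0.84, 0, 0, 0, 0, 0, -1, -0.84, 0, 0, 0, 0, 0, -1, -0.84]'

```text
t: 14.7
ee_pos: [0.5009, -0.2986, 0.2514]
orientation: [-2.098, -2.338, -0.001]
ft_force: [-0.1, -0.2, 0.4]
width: 0.92
```

Run:
```python
from plan import *
plan([(.441,-.4065,.12,44.3,80),(.441,-.4065,.008,44.3,80)])
```

```text
t 14.7 pos [ 0.5009 -0.2986  0.2514] jaw 6.2 q [ 1.16  0.29 -0.85  1.56  0.22  1.4   0.4 ] F [-0.1 -0.2  0.4] w 80.0
-0.101,-0.071,0.131,0.000,-0.001,-0.847,-0.839   # 5 rows, rot 38deg
-0.101,-0.071,0.243,0.000,-0.001,-0.847,-0.839   # 3 rows, rot 38deg
```

Call:
jog_arm --motion '[-0.101, -0.071, 0.13, 0, 0, -0.85, -0.84, -0.101, -0.071, 0.13, 0, 0, -0.85, -0.84, -0.101, -0.071, 0.13, 0, 0, -0.85, -0.84, -0.101, -0.071, 0.13, 0, 0, -0.85, -0.84, -0.101, -0.071, 0.13, 0, 0, -0.85, -0.84, -0.101, -0.071, 0.13, 0, 0, -0.85, -0.84, -0.101, -0.071, 0.13, 0, 0, -0.85, -0.84, -0.101, -0.071, 0.17, 0, 0, -0.85, -0.84, -0.101, -0.071, 0.2, 0, 0, -0.85, -0.84, -0.101, -0.071, 0.22, 0, 0, -0.85, -0.84, -0.101, -0.071, 0.235, 0, 0, -0.85, -0.84, -0.101, -0.071, 0.243, 0, 0, -0.85, -0.84, -0.101, -0.071, 0.243, 0, 0, -0.85, -0.84, -0.101, -0.071, 0.243, 0, 0, -0.85, -0.84]'

```text
t: 15.87
ee_pos: [0.4416, -0.4078, 0.0094]
orientation: [1.215, 2.896, -0.0]
ft_force: [-0.4, 0.4, 0.5]
width: 0.921
```

Call:
jog_arm --motion '[0, 0, 0, 0, 0, 0, -0.1, 0, 0, 0, 0, 0, 0, -0.1, 0, 0, 0, 0, 0, 0, -0.1, 0, 0, 0, 0, 0, 0, -0.1, 0, 0, 0, 0, 0, 0, -0.1, 0, 0, 0, 0, 0, 0, -0.1]' --squeeze 30

```text
t: 16.37
ee_pos: [0.4409, -0.4081, 0.009]
orientation: [1.215, 2.896, -0.001]
ft_force: [-0.5, 0.5, 3.9]
width: 0.64
```

Call:
jog_arm --motion '[0, 0, -0.02, 0, 0, 0, -0.1, 0, 0, -0.05, 0, 0, 0, -0.1, 0, 0, -0.09, 0, 0, 0, -0.1, 0, 0, -0.13, 0, 0, 0, -0.1, 0, 0, -0.17, 0, 0, 0, -0.1, 0, 0, -0.21, 0, 0, 0, -0.1, 0, 0, -0.24, 0, 0, 0, -0.1, 0, 0, -0.24, 0, 0, 0, -0.1, 0, 0, -0.24, 0, 0, 0, -0.1]'

```text
t: 17.12
ee_pos: [0.4413, -0.4082, 0.2499]
orientation: [1.214, 2.895, -0.002]
ft_force: [0.6, -0.3, -3.1]
width: 0.638
```

Run:
```python
from plan import *; from tp import *
grab("side","side9");grab("top","top9")
a=cv2.imread("pics/side9.png")[20:240,220:500];b=cv2.imread("pics/top9.png")[100:320,300:580]
cv2.imwrite("pics/v9.png",np.vstack([cv2.resize(a,None,fx=1.36,fy=1.36),cv2.resize(b,None,fx=1.36,fy=1.36)]))
t=T(0,0,0);j=6.23
plan([(t[0],t[1],.25,j,50),(t[0],t[1],.17,j,50)])
```

```text
t 17.22 pos [ 0.44   -0.4076  0.2471] jaw 44.5 q [ 1.4   0.35 -0.92  1.52  0.28  1.41  1.24] F [-0.2 -0.4 -2.7] w 55.6
0.112,0.367,-0.003,-0.001,-0.002,0.850,-0.149   # 10 rows, rot 38deg
0.112,0.367,0.077,-0.001,-0.002,0.850,-0.149   # 2 rows, rot 38deg
```

View pics/v9.png

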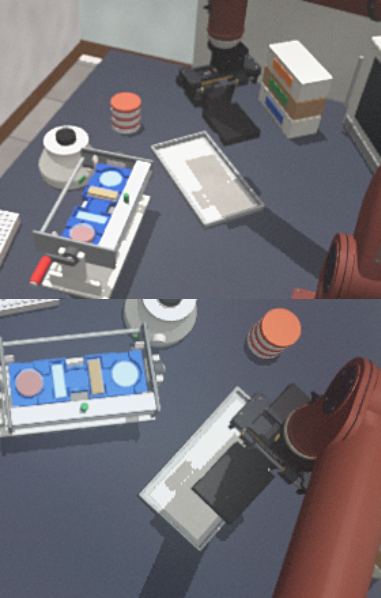

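Call:
jog_arm --motion '[0.112, 0.367, -0.003, 0, 0, 0.85, -0.1, 0.112, 0.367, -0.003, 0, 0, 0.85, -0.1, 0.112, 0.367, -0.003, 0, 0, 0.85, -0.1, 0.112, 0.367, -0.003, 0, 0, 0.85, -0.1, 0.112, 0.367, -0.003, 0, 0, 0.85, -0.1, 0.112, 0.367, -0.003, 0, 0, 0.85, -0.1, 0.112, 0.367, -0.003, 0, 0, 0.85, -0.1, 0.112, 0.367, -0.003, 0, 0, 0.85, -0.1, 0.112, 0.367, -0.003, 0, 0, 0.85, -0.1, 0.112, 0.367, -0.003, 0, 0, 0.85, -0.1, 0.112, 0.367, -0.003, 0, 0, 0.85, -0.1, 0.112, 0.367, -0.003, 0, 0, 0.85, -0.1, 0.112, 0.367, 0.03, 0, 0, 0.85, -0.1, 0.112, 0.367, 0.06, 0, 0, 0.85, -0.1, 0.112, 0.367, 0.07, 0, 0, 0.85, -0.1, 0.112, 0.367, 0.07, 0, 0, 0.85, -0.1, 0.112, 0.367, 0.07, 0, 0, 0.85, -0.1]'

```text
t: 18.63
ee_pos: [0.6237, -0.0719, 0.1785]
orientation: [-2.098, -2.337, 0.001]
ft_force: [-0.3, -0.2, -0.7]
width: 0.643
```

Run:
```python
from plan import *; from tp import *
grab("side","side10");grab("top","top10")
a=cv2.imread("pics/side10.png")[120:240,230:350];b=cv2.imread("pics/top10.png")[110:215,255:425]
cv2.imwrite("pics/v10.png",np.vstack([cv2.resize(a,(300,300)),np.zeros((0,300,3),np.uint8)]));
o=np.zeros((520,800,3),np.uint8);o[:480,:480]=0;p=cv2.resize(a,None,fx=3.4,fy=3.4);q=cv2.resize(b,None,fx=2.3,fy=2.3);o[:p.shape[0],:p.shape[1]]=p;o[:q.shape[0],409:409+q.shape[1]]=q[:,:391];cv2.imwrite("pics/v10.png",o)
t=T(0,0,0);j=6.23
plan([(t[0],t[1],.1385,j,50)],4)
```

```text
t 18.73 pos [ 0.6248 -0.0711  0.1802] jaw 6.2 q [ 0.72  0.46 -0.9   1.54  0.37  1.32 -0.11] F [ 0.2 -0.1 -2.1] w 55.6
0.0004,-0.0015,0.0417,0.0026,0.0004,-0.0007,-0.1494   # 2 rows, rot 0deg
```

View pics/v10.png

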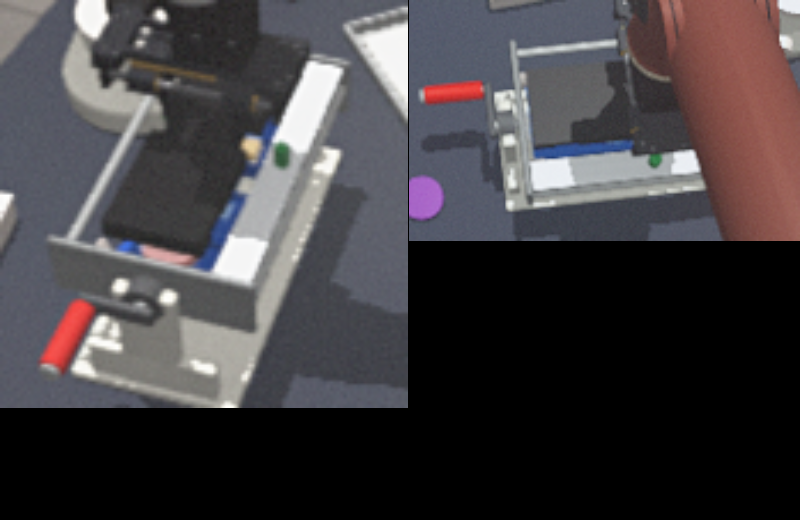

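Call:
jog_arm --motion '[0, -0.001, 0.01, 0, 0, 0, -0.1, 0, -0.001, 0.018, 0, 0, 0, -0.1, 0, -0.001, 0.024, 0, 0, 0, -0.1, 0, -0.001, 0.029, 0, 0, 0, -0.1, 0, -0.001, 0.034, 0, 0, 0, -0.1, 0, -0.001, 0.037, 0, 0, 0, -0.1, 0, -0.001, 0.037, 0, 0, 0, -0.1]'

```text
t: 19.32
ee_pos: [0.6227, -0.0709, 0.1406]
orientation: [-2.096, -2.338, 0.001]
ft_force: [0.1, -0.0, -2.1]
width: 0.645
```

Run:
```python
from plan import *; from tp import *
t=T(0,0,0);plan([(t[0],t[1],.1385,6.23,50)],4)
```

```text
t 19.32 pos [ 0.6227 -0.0709  0.1406] jaw 6.2 q [ 0.71  0.49 -0.89  1.59  0.39  1.25 -0.13] F [ 0.1 -0.  -2.1] w 56.1
-0.0001,0.0007,0.0021,-0.0013,-0.0005,0.0003,-0.1494   # 1 rows, rot 0deg
```

Call:
jog_arm --motion '[0, 0, 0.001, 0, 0, 0, -0.1, 0, 0, 0.002, 0, 0, 0, -0.1, 0, 0, 0.003, 0, 0, 0, -0.1, 0, 0, 0.003, 0, 0, 0, -0.1]'

```text
t: 19.65
ee_pos: [0.6231, -0.0709, 0.1385]
orientation: [2.097, 2.339, 0.0]
ft_force: [0.0, 0.0, -3.3]
width: 0.642
```

Call:
jog_arm --motion '[0, 0, 0, 0, 0, 0, -0.5, 0, 0, 0, 0, 0, 0, -0.5, 0, 0, 0, 0, 0, 0, -0.5, 0, 0, 0, 0, 0, 0, -0.5, 0, 0, -0.01, 0, 0, 0, -0.5, 0, 0, -0.03, 0, 0, 0, -0.5, 0, 0, -0.06, 0, 0, 0, -0.5, 0, 0, -0.1, 0, 0, 0, -0.5, 0, 0, -0.12, 0, 0, 0, -0.5, 0, 0, -0.12, 0, 0, 0, -0.5, 0, 0, -0.12, 0, 0, 0, -0.5]'

```text
t: 20.57
ee_pos: [0.6238, -0.0706, 0.2606]
orientation: [2.095, 2.337, 0.003]
ft_force: [0.6, 0.3, -0.8]
width: 0.752
```

Run:
```python
from plan import *; from tp import *
grab("side","side11");grab("top","top11")
a=cv2.imread("pics/side11.png")[130:240,230:350]
cv2.imwrite("pics/v11.png",cv2.resize(a,None,fx=5,fy=5,interpolation=2))
k=T(-.078,0,0);j=96.23;print(k)
plan([(k[0],k[1],.25,j,40),(k[0],k[1],.17,j,40)],3)
```

```text
(np.float64(0.5458603583544452), np.float64(-0.07936191310986843), 0.1355)
t 20.67 pos [ 0.6227 -0.071   0.2581] jaw 6.2 q [ 0.73  0.41 -0.92  1.43  0.33  1.46 -0.08] F [-0.2  0.4 -0.1] w 65.3
0.000,-0.077,0.008,-0.001,-0.001,-2.000,0.080   # 2 rows, rot 90deg
0.000,-0.077,0.088,-0.001,-0.001,-2.000,0.080   # 2 rows, rot 90deg
```

View pics/v11.png

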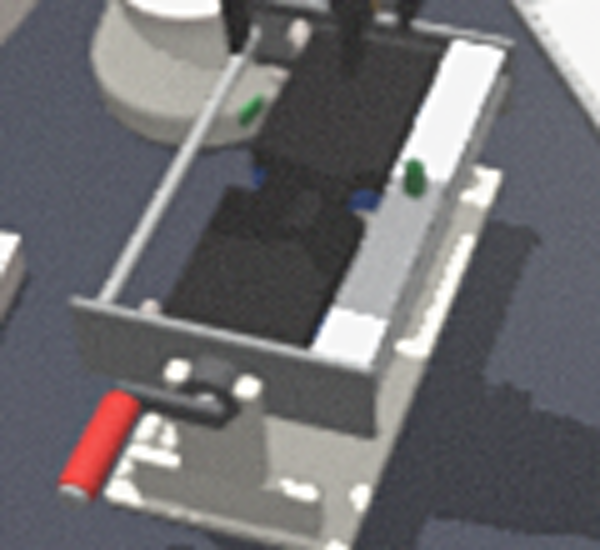

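Call:
jog_arm --motion '[0, -0.077, 0, 0, 0, 0, 0.1, 0, -0.077, 0, 0, 0, 0, 0.1, 0, -0.077, 0, 0, 0, 0, 0.1, 0, -0.077, 0, 0, 0, 0, 0.1, 0, -0.077, 0.03, 0, 0, 0, 0.1, 0, -0.077, 0.06, 0, 0, 0, 0.1, 0, -0.077, 0.085, 0, 0, 0, 0.1, 0, -0.077, 0.085, 0, 0, 0, 0.1, 0, -0.077, 0.085, 0, 0, 0, 0.7, 0, -0.077, 0.085, 0, 0, 0, 0.7, 0, -0.077, 0.085, 0, 0, 0, 0.7, 0, -0.077, 0.085, 0, 0, 0, 0.7, 0, -0.077, 0.085, 0, 0, 0, 0.7]' --squeeze 15

```text
t: 21.75
ee_pos: [0.5475, -0.0792, 0.1747]
orientation: [2.096, 2.338, 0.002]
ft_force: [3.8, 0.7, 1.0]
width: 0.185
```

Run:
```python
from plan import *; from tp import *
k=T(0,0,0); plan([(k[0],k[1],.173,6.23,10)],4)
```

```text
t 21.75 pos [ 0.5475 -0.0792  0.1747] jaw 6.2 q [ 0.88  0.3  -0.95  1.73  0.26  1.24 -0.03] F [3.8 0.7 1. ] w 16.1
0.0000,0.0763,0.0019,0.0030,0.0008,0.0002,0.7701   # 2 rows, rot 0deg
```

Call:
jog_arm --motion '[0, 0.01, 0, 0, 0, 0, 0.7, 0, 0.02, 0, 0, 0, 0, 0.7, 0, 0.03, 0, 0, 0, 0, 0.7, 0, 0.04, 0, 0, 0, 0, 0.7, 0, 0.05, 0, 0, 0, 0, 0.7, 0, 0.06, 0, 0, 0, 0, 0.7, 0, 0.07, 0, 0, 0, 0, 0.7, 0, 0.078, 0, 0, 0, 0, 0.7, 0, 0.079, 0, 0, 0, 0, 0.7, 0, 0.079, 0, 0, 0, 0, 0.7]'

```text
t: 22.58
ee_pos: [0.6236, -0.0708, 0.1738]
orientation: [-2.095, -2.337, 0.006]
ft_force: [-12.5, 0.2, 9.6]
width: 0.178
```

Call:
jog_arm --motion '[0, 0, 0, 0, 0, 0, 0.3, 0, 0, 0, 0, 0, 0, 0.3, 0, 0, 0, 0, 0, 0, 0.3, 0, 0, -0.03, 0, 0, 0, 0.2, 0, 0, -0.07, 0, 0, 0, 0.2, 0, 0, -0.09, 0, 0, 0, 0.2, 0, 0, -0.09, 0, 0, 0, 0.2, 0, 0, -0.09, 0, 0, 0, 0.2]'

```text
t: 23.25
ee_pos: [0.626, -0.0705, 0.2648]
orientation: [2.096, 2.337, 0.002]
ft_force: [-0.1, 0.1, -0.3]
width: 0.398
```

Run:
```python
from plan import *; from seg import blobs;from tp import *
grab("side","side12");grab("top","top12")
b=blobs("side12","green",(50,90,30),(85,255,255),4,(235,120,340,235))
for x in b: print(atz("side12",x[0],.1765).round(4))
print(T(0,0,0),proj("side12",[list(T(0,0,.042))]))
k=T(.05,.245,0); plan([(k[0],k[1],.26,6.23,50),(k[0],k[1],.18,6.23,50)],4);print(k)
```

```text
side12
   green
   ([279.88, 151.25], 8, [279.8, 151.2, 1.4, 3.5, 45.0])
   ([290.29, 160.21], 14, [290.0, 160.5, 5.0, 2.0, 90.0])
[ 0.6745 -0.0965  0.1765]
[ 0.6235 -0.0713  0.1765]
(np.float64(0.6234), np.float64(-0.0709), 0.1355) [[290.24847063 160.06288332]]
t 23.35 pos [ 0.6248 -0.0709  0.2625] jaw 6.2 q [ 0.72  0.41 -0.92  1.42  0.33  1.47 -0.08] F [ 0.5 -0.2  0.2] w 34.6
0.2452,0.0486,0.0025,-0.0013,-0.0001,-0.0001,-0.1494   # 6 rows, rot 0deg
0.2451,0.0487,0.0825,-0.0013,-0.0001,-0.0001,-0.1494   # 2 rows, rot 0deg
(np.float64(0.6465258124405124), np.float64(0.17807830588018353), 0.1355)
```

Call:
jog_arm --motion '[0.245, 0.049, 0, 0, 0, 0, -0.15, 0.245, 0.049, 0, 0, 0, 0, -0.15, 0.245, 0.049, 0, 0, 0, 0, -0.15, 0.245, 0.049, 0, 0, 0, 0, -0.15, 0.245, 0.049, 0, 0, 0, 0, -0.15, 0.245, 0.049, 0, 0, 0, 0, -0.15, 0.245, 0.049, 0, 0, 0, 0, -0.15, 0.245, 0.049, 0.04, 0, 0, 0, -0.15, 0.245, 0.049, 0.08, 0, 0, 0, -0.15, 0.245, 0.049, 0.11, 0, 0, 0, -0.15, 0.245, 0.049, 0.13, 0, 0, 0, -0.15, 0.245, 0.049, 0.145, 0, 0, 0, -0.15, 0.245, 0.049, 0.146, 0, 0, 0, -0.15, 0.245, 0.049, 0.146, 0, 0, 0, -0.15]'

```text
t: 24.52
ee_pos: [0.6467, 0.1781, 0.1168]
orientation: [-2.096, -2.338, 0.002]
ft_force: [1.0, 0.3, 0.3]
width: 0.573
```

Call:
jog_arm --motion '[0, 0, 0, 0, 0, 0, 0.6, 0, 0, 0, 0, 0, 0, 0.6, 0, 0, 0, 0, 0, 0, 0.6, 0, 0, 0, 0, 0, 0, 0.6, 0, 0, 0, 0, 0, 0, 0.6]' --squeeze 25

```text
t: 24.93
ee_pos: [0.6462, 0.1783, 0.1179]
orientation: [-2.096, -2.339, 0.002]
ft_force: [-13.8, -3.4, -0.6]
width: 0.281
```

Run:
```python
from plan import *; from tp import *
plan([])
import numpy as np
s=manip.get_state();p=s["ee_pos"];c=T(0,.245,0);print(c, "r",np.hypot(*(np.array(p[:2])-c[:2])))
for th in np.radians(np.arange(0,185,5)): print(int(np.degrees(th).round()),"dy %.3f dz %.3f"%(.05*(np.cos(th)-1),-.05*np.sin(th)),end=" | ")
```

```text
t 24.93 pos [0.6462 0.1783 0.1179] jaw 6.3 q [ 0.29  0.61 -0.9   1.5   0.48  1.27 -0.55] F [-13.8  -3.4  -0.6] w 24.5
(np.float64(0.5968209139497722), np.float64(0.17265400260462688), 0.1355) r 0.04969483135663598
0 dy 0.000 dz -0.000 | 5 dy -0.000 dz -0.004 | 10 dy -0.001 dz -0.009 | 15 dy -0.002 dz -0.013 | 20 dy -0.003 dz -0.017 | 25 dy -0.005 dz -0.021 | 30 dy -0.007 dz -0.025 | 35 dy -0.009 dz -0.029 | 40 dy -0.012 dz -0.032 | 45 dy -0.015 dz -0.035 | 50 dy -0.018 dz -0.038 | 55 dy -0.021 dz -0.041 | 60 dy -0.025 dz -0.043 | 65 dy -0.029 dz -0.045 | 70 dy -0.033 dz -0.047 | 75 dy -0.037 dz -0.048 | 80 dy -0.041 dz -0.049 | 85 dy -0.046 dz -0.050 | 90 dy -0.050 dz -0.050 | 95 dy -0.054 dz -0.050 | 100 dy -0.059 dz -0.049 | 105 dy -0.063 dz -0.048 | 110 dy -0.067 dz -0.047 | 115 dy -0.071 dz -0.045 | 120 dy -0.075 dz -0.043 | 125 dy -0.079 dz -0.041 | 130 dy -0.082 dz -0.038 | 135 dy -0.085 dz -0.035 | 140 dy -0.088 dz -0.032 | 145 dy -0.091 dz -0.029 | 150 dy -0.093 dz -0.025 | 155 dy -0.095 dz -0.021 | 160 dy -0.097 dz -0.017 | 165 dy -0.098 dz -0.013 | 170 dy -0.099 dz -0.009 | 175 dy -0.100 dz -0.004 | 180 dy -0.100 dz -0.000 |
```

Call:
jog_arm --motion '[0, -0.002, -0.002, 0, 0, 0, 0.6, 0, -0.002, -0.006, 0, 0, 0, 0.6, 0, -0.002, -0.01, 0, 0, 0, 0.6, 0, -0.003, -0.014, 0, 0, 0, 0.6, 0, -0.004, -0.018, 0, 0, 0, 0.6, 0, -0.006, -0.022, 0, 0, 0, 0.6, 0, -0.008, -0.026, 0, 0, 0, 0.6, 0, -0.01, -0.029, 0, 0, 0, 0.6, 0, -0.013, -0.032, 0, 0, 0, 0.6, 0, -0.016, -0.035, 0, 0, 0, 0.6, 0, -0.019, -0.038, 0, 0, 0, 0.6, 0, -0.022, -0.041, 0, 0, 0, 0.6, 0, -0.026, -0.043, 0, 0, 0, 0.6, 0, -0.03, -0.045, 0, 0, 0, 0.6, 0, -0.034, -0.047, 0, 0, 0, 0.6, 0, -0.038, -0.048, 0, 0, 0, 0.6, 0, -0.043, -0.049, 0, 0, 0, 0.6, 0, -0.047, -0.05, 0, 0, 0, 0.6, 0, -0.052, -0.05, 0, 0, 0, 0.6, 0, -0.052, -0.05, 0, 0, 0, 0.6]'

```text
t: 26.6
ee_pos: [0.5954, 0.1724, 0.1679]
orientation: [2.096, 2.338, 0.002]
ft_force: [3.1, 3.0, -14.9]
width: 0.268
```

Run:
```python
from plan import *; from tp import *
plan([]); c=T(0,.245,0);p=manip.get_state()["ee_pos"];print((p-np.array(c))@np.array([np.cos(Y),np.sin(Y),0]),p[2]+.019-.135)
```

```text
t 26.6 pos [0.5954 0.1724 0.1679] jaw 6.2 q [ 0.37  0.47 -0.96  1.58  0.4   1.3  -0.53] F [  3.1   3.  -14.9] w 23.3
-0.0014852835967639176 0.05186821130707672
```

Call:
jog_arm --motion '[0, -0.003, 0.001, 0, 0, 0, 0.6, 0, -0.008, 0.002, 0, 0, 0, 0.6, 0, -0.012, 0.003, 0, 0, 0, 0.6, 0, -0.016, 0.004, 0, 0, 0, 0.6, 0, -0.02, 0.006, 0, 0, 0, 0.6, 0, -0.024, 0.008, 0, 0, 0, 0.6, 0, -0.028, 0.01, 0, 0, 0, 0.6, 0, -0.031, 0.013, 0, 0, 0, 0.6, 0, -0.034, 0.016, 0, 0, 0, 0.6, 0, -0.037, 0.019, 0, 0, 0, 0.6, 0, -0.04, 0.022, 0, 0, 0, 0.6, 0, -0.042, 0.026, 0, 0, 0, 0.6, 0, -0.044, 0.03, 0, 0, 0, 0.6, 0, -0.046, 0.034, 0, 0, 0, 0.6, 0, -0.047, 0.038, 0, 0, 0, 0.6, 0, -0.048, 0.042, 0, 0, 0, 0.6, 0, -0.049, 0.047, 0, 0, 0, 0.6, 0, -0.049, 0.051, 0, 0, 0, 0.6, 0, -0.049, 0.053, 0, 0, 0, 0.6, 0, -0.049, 0.053, 0, 0, 0, 0.6]'

```text
t: 28.27
ee_pos: [0.5463, 0.167, 0.1171]
orientation: [2.096, 2.338, -0.002]
ft_force: [-8.2, -3.5, 12.8]
width: 0.266
```

Run:
```python
from plan import *; from tp import *
plan([]); c=T(0,.245,0);p=manip.get_state()["ee_pos"];print((p-np.array(c))@np.array([np.cos(Y),np.sin(Y),0]),p[2]+.019-.135)
grab("side","side13");grab("top","top13")
a=cv2.imread("pics/side13.png")[120:240,220:350]
cv2.imwrite("pics/v13.png",cv2.resize(a,None,fx=4.5,fy=4.5,interpolation=2))
```

```text
t 28.27 pos [0.5463 0.167  0.1171] jaw 6.2 q [ 0.42  0.42 -0.98  1.75  0.38  1.17 -0.56] F [-8.2 -3.5 12.8] w 23.2
-0.0508499579268828 0.0011438986190353273
```

View pics/v13.png

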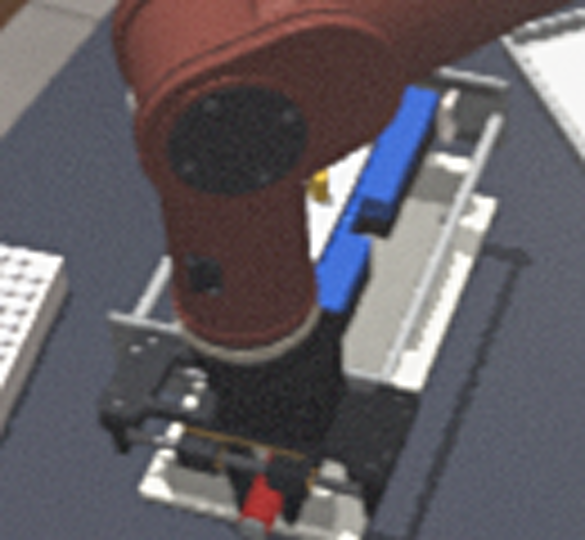

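Call:
jog_arm --motion '[0, 0.001, 0.002, 0, 0, 0, 0.6, 0, 0.001, 0.003, 0, 0, 0, 0.6, 0, 0.001, 0.003, 0, 0, 0, 0.6, 0, 0.001, 0.003, 0, 0, 0, 0.6]'

```text
t: 28.7
ee_pos: [0.5464, 0.167, 0.1144]
orientation: [2.096, 2.338, -0.005]
ft_force: [-14.6, -5.6, 20.7]
width: 0.264
```

Call:
jog_arm --motion '[0, 0, -0.001, 0, 0, 0, 0.6, 0, 0, -0.001, 0, 0, 0, -0.1, 0, 0, -0.001, 0, 0, 0, -0.1, 0, 0, -0.001, 0, 0, 0, -0.1, 0, 0, -0.001, 0, 0, 0, -0.1, 0, 0, -0.03, 0, 0, 0, -0.1, 0, 0, -0.07, 0, 0, 0, -0.1, 0, 0, -0.11, 0, 0, 0, -0.1, 0, 0, -0.14, 0, 0, 0, -0.1, 0, 0, -0.14, 0, 0, 0, -0.1, 0, 0, -0.14, 0, 0, 0, -0.1]'

```text
t: 29.62
ee_pos: [0.5487, 0.1679, 0.2537]
orientation: [2.096, 2.337, 0.005]
ft_force: [-0.8, 0.5, -1.4]
width: 0.55
```

Run:
```python
from plan import *; from seg import blobs; from tp import *
grab("side","side14");grab("top","top14")
for f in("side14","top14"):
    b=blobs(f,"yellow",(18,120,80),(35,255,255),4,(255,120,400,230))
    for x in b: print(atz(f,x[0],.1765).round(4))
k=T(0,0,0);print(k); plan([(k[0],k[1],.26,6.23,40),(k[0],k[1],.173,6.23,40)],3)
```

```text
side14
   yellow
top14
   yellow
   ([358.1, 153.05], 20, [358.0, 153.0, 4.0, 4.0, 90.0])
[ 0.6249 -0.0712  0.1765]
(np.float64(0.6234), np.float64(-0.0709), 0.1355)
t 29.72 pos [0.5475 0.167  0.251 ] jaw 6.2 q [ 0.47  0.31 -1.03  1.58  0.27  1.41 -0.47] F [-0.7 -0.5 -0.6] w 47.7
-0.245,0.050,-0.009,-0.001,0.001,-0.000,0.080   # 6 rows, rot 0deg
-0.245,0.050,0.078,-0.001,0.001,-0.000,0.080   # 3 rows, rot 0deg
```

Call:
jog_arm --motion '[-0.245, 0.05, -0.009, 0, 0, 0, 0.1, -0.245, 0.05, -0.009, 0, 0, 0, 0.1, -0.245, 0.05, -0.009, 0, 0, 0, 0.1, -0.245, 0.05, -0.009, 0, 0, 0, 0.1, -0.245, 0.05, -0.009, 0, 0, 0, 0.1, -0.245, 0.05, -0.009, 0, 0, 0, 0.1, -0.245, 0.05, -0.009, 0, 0, 0, 0.1, -0.245, 0.05, 0.02, 0, 0, 0, 0.1, -0.245, 0.05, 0.05, 0, 0, 0, 0.1, -0.245, 0.05, 0.077, 0, 0, 0, 0.1, -0.245, 0.05, 0.077, 0, 0, 0, 0.1, -0.245, 0.05, 0.077, 0, 0, 0, 0.7, -0.245, 0.05, 0.077, 0, 0, 0, 0.7, -0.245, 0.05, 0.077, 0, 0, 0, 0.7, -0.245, 0.05, 0.077, 0, 0, 0, 0.7, -0.245, 0.05, 0.077, 0, 0, 0, 0.7]' --squeeze 15

```text
t: 31.05
ee_pos: [0.6238, -0.0707, 0.1758]
orientation: [2.097, 2.339, -0.001]
ft_force: [-9.4, -1.0, 7.7]
width: 0.182
```

Call:
jog_arm --motion '[0, -0.01, 0, 0, 0, 0, 0.7, 0, -0.02, 0, 0, 0, 0, 0.7, 0, -0.03, 0, 0, 0, 0, 0.7, 0, -0.04, 0, 0, 0, 0, 0.7, 0, -0.05, 0, 0, 0, 0, 0.7, 0, -0.06, 0, 0, 0, 0, 0.7, 0, -0.07, 0, 0, 0, 0, 0.7, 0, -0.077, 0, 0, 0, 0, 0.7, 0, -0.079, 0, 0, 0, 0, 0.7, 0, -0.079, 0, 0, 0, 0, 0.7]'

```text
t: 31.88
ee_pos: [0.5458, -0.0795, 0.1755]
orientation: [2.096, 2.336, 0.003]
ft_force: [6.5, 0.0, 3.9]
width: 0.178
```

Call:
jog_arm --motion '[0, 0, 0, 0, 0, 0, 0.3, 0, 0, 0, 0, 0, 0, 0.3, 0, 0, 0, 0, 0, 0, 0.3, 0, 0, -0.03, 0, 0, 0, -0.5, 0, 0, -0.07, 0, 0, 0, -0.5, 0, 0, -0.09, 0, 0, 0, -0.5, 0, 0, -0.09, 0, 0, 0, -0.5, 0, 0, -0.09, 0, 0, 0, -0.5]'

```text
t: 32.55
ee_pos: [0.5454, -0.0794, 0.265]
orientation: [2.097, 2.338, -0.0]
ft_force: [-0.3, 0.2, -0.5]
width: 0.646
```

Run:
```python
from plan import *; from seg import blobs; from tp import *
grab("side","side15");grab("top","top15")
for f in("side15","top15"):
    b=blobs(f,"yellow",(18,120,80),(35,255,255),4,(255,120,400,230))
    for x in b: print(atz(f,x[0],.1765).round(4))
k=T(-.078,0,0);print(k);k=T(0,0,0); plan([(k[0],k[1],.26,6.23,65),(k[0],k[1],.14,6.23,65)],3)
a=cv2.imread("pics/side15.png")[130:240,230:350];cv2.imwrite("pics/v15.png",cv2.resize(a,None,fx=4.5,fy=4.5,interpolation=2))
```

```text
side15
   yellow
   ([313.06, 165.17], 18, [313.0, 165.0, 6.0, 2.0, 90.0])
[ 0.5455 -0.0795  0.1765]
top15
   yellow
(np.float64(0.5458603583544452), np.float64(-0.07936191310986843), 0.1355)
t 32.65 pos [ 0.5445 -0.0796  0.2633] jaw 6.2 q [ 0.91  0.23 -0.98  1.61  0.19  1.41  0.02] F [-0.5 -0.4 -0.9] w 61.7
0.000,0.079,0.003,-0.003,-0.000,-0.000,-0.494   # 2 rows, rot 0deg
0.000,0.080,0.123,-0.003,-0.000,-0.000,-0.494   # 3 rows, rot 0deg
```

View pics/v15.png

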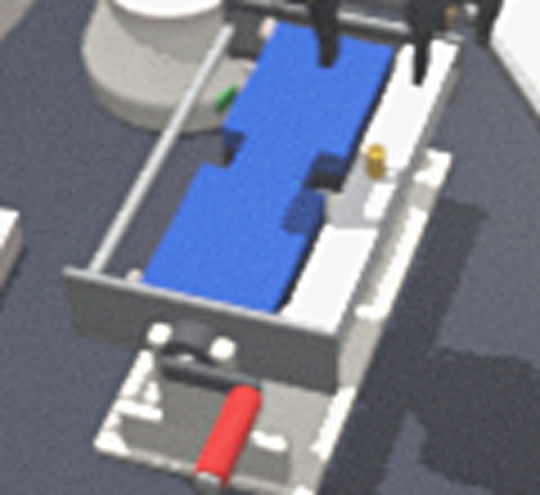

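Call:
jog_arm --motion '[0, 0.079, 0, 0, 0, 0, -0.52, 0, 0.079, 0, 0, 0, 0, -0.52, 0, 0.079, 0, 0, 0, 0, -0.52, 0, 0.079, 0, 0, 0, 0, -0.52, 0, 0.079, 0.04, 0, 0, 0, -0.52, 0, 0.079, 0.07, 0, 0, 0, -0.52, 0, 0.079, 0.09, 0, 0, 0, -0.52, 0, 0.079, 0.11, 0, 0, 0, -0.52, 0, 0.079, 0.12, 0, 0, 0, -0.52, 0, 0.079, 0.122, 0, 0, 0, -0.52, 0, 0.079, 0.122, 0, 0, 0, -0.52, 0, 0.079, 0.122, 0, 0, 0, -0.1, 0, 0.079, 0.122, 0, 0, 0, -0.1, 0, 0.079, 0.122, 0, 0, 0, -0.1, 0, 0.079, 0.122, 0, 0, 0, -0.1, 0, 0.079, 0.122, 0, 0, 0, -0.1]' --squeeze 30

```text
t: 33.98
ee_pos: [0.6247, -0.0707, 0.1438]
orientation: [2.096, 2.338, 0.001]
ft_force: [-0.8, -1.2, 7.6]
width: 0.635
```

Call:
jog_arm --motion '[0, 0, -0.003, 0, 0, 0, -0.1, 0, 0, -0.007, 0, 0, 0, -0.1, 0, 0, -0.012, 0, 0, 0, -0.1, 0, 0, -0.018, 0, 0, 0, -0.1, 0, 0, -0.025, 0, 0, 0, -0.1, 0, 0, -0.035, 0, 0, 0, -0.1, 0, 0, -0.06, 0, 0, 0, -0.1, 0, 0, -0.09, 0, 0, 0, -0.1, 0, 0, -0.12, 0, 0, 0, -0.1, 0, 0, -0.12, 0, 0, 0, -0.1, 0, 0, -0.12, 0, 0, 0, -0.1]'

```text
t: 34.9
ee_pos: [0.625, -0.0704, 0.265]
orientation: [2.095, 2.337, 0.003]
ft_force: [0.2, 1.0, -3.4]
width: 0.641
```

Run:
```python
from plan import *; from tp import *
grab("side","side16");grab("top","top16")
a=cv2.imread("pics/side16.png")[80:240,220:380];cv2.imwrite("pics/v16.png",cv2.resize(a,None,fx=3.5,fy=3.5,interpolation=2))
plan([(.446,-.405,.26,46,50),(.446,-.405,.06,46,50)],3)
```

```text
t 35.0 pos [ 0.6237 -0.0709  0.2621] jaw 6.2 q [ 0.74  0.42 -0.95  1.42  0.34  1.47 -0.09] F [ 0.3 -0.7 -2.7] w 55.8
-0.313,-0.213,0.002,-0.001,-0.000,-0.884,-0.149   # 10 rows, rot 40deg
-0.313,-0.213,0.202,-0.001,-0.000,-0.884,-0.149   # 5 rows, rot 40deg
```

View pics/v16.png

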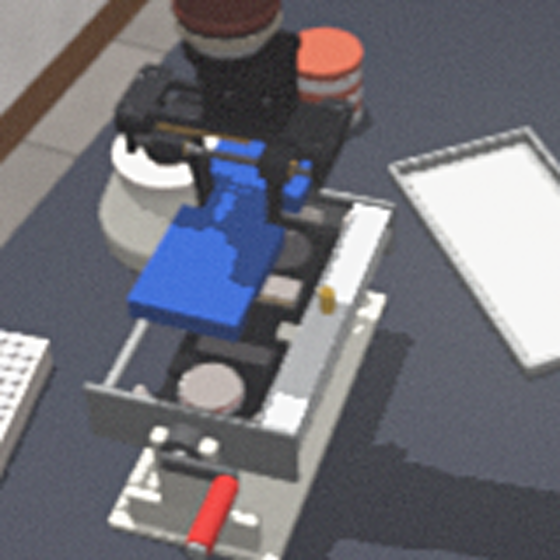

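Call:
jog_arm --motion '[-0.313, -0.213, 0, 0, 0, -0.88, -0.1, -0.313, -0.213, 0, 0, 0, -0.88, -0.1, -0.313, -0.213, 0, 0, 0, -0.88, -0.1, -0.313, -0.213, 0, 0, 0, -0.88, -0.1, -0.313, -0.213, 0, 0, 0, -0.88, -0.1, -0.313, -0.213, 0, 0, 0, -0.88, -0.1, -0.313, -0.213, 0, 0, 0, -0.88, -0.1, -0.313, -0.213, 0, 0, 0, -0.88, -0.1, -0.313, -0.213, 0, 0, 0, -0.88, -0.1, -0.313, -0.213, 0, 0, 0, -0.88, -0.1, -0.313, -0.213, 0, 0, 0, -0.88, -0.1, -0.313, -0.213, 0, 0, 0, -0.88, -0.1, -0.313, -0.213, 0.04, 0, 0, -0.88, -0.1, -0.313, -0.213, 0.08, 0, 0, -0.88, -0.1, -0.313, -0.213, 0.12, 0, 0, -0.88, -0.1, -0.313, -0.213, 0.16, 0, 0, -0.88, -0.1, -0.313, -0.213, 0.19, 0, 0, -0.88, -0.1, -0.313, -0.213, 0.2, 0, 0, -0.88, -0.1, -0.313, -0.213, 0.2, 0, 0, -0.88, -0.1]'

```text
t: 36.58
ee_pos: [0.4455, -0.4026, 0.0599]
orientation: [-1.176, -2.908, -0.004]
ft_force: [-0.3, -0.3, -1.2]
width: 0.641
```

Run:
```python
from plan import *
plan([(.446,-.405,.014,46,50)],3)
```

```text
t 36.58 pos [ 0.4455 -0.4026  0.0599] jaw 46.0 q [ 1.37  0.55 -0.92  1.73  0.47  1.12  1.11] F [-0.3 -0.3 -1.2] w 55.8
-0.002,-0.001,0.046,0.001,-0.007,-0.001,-0.149   # 2 rows, rot 0deg
```

Call:
jog_arm --motion '[0, 0, 0.012, 0, 0, 0, -0.1, 0, 0, 0.024, 0, 0, 0, -0.1, 0, 0, 0.034, 0, 0, 0, -0.1, 0, 0, 0.041, 0, 0, 0, -0.1, 0, 0, 0.045, 0, 0, 0, -0.1, 0, 0, 0.046, 0, 0, 0, -0.1, 0, 0, 0.046, 0, 0, 0, -0.1]'

```text
t: 37.17
ee_pos: [0.4464, -0.405, 0.0165]
orientation: [-1.181, -2.911, -0.0]
ft_force: [0.2, 0.0, -1.4]
width: 0.64
```

Run:
```python
from plan import *
plan([])
```

```text
t 37.17 pos [ 0.4464 -0.405   0.0165] jaw 45.8 q [ 1.35  0.6  -0.88  1.76  0.53  1.04  1.08] F [ 0.2  0.  -1.4] w 55.7
```

Call:
jog_arm --motion '[0, 0, 0.002, 0, 0, 0, -0.1, 0, 0, 0.003, 0, 0, 0, -0.1, 0, 0, 0.004, 0, 0, 0, -0.1, 0, 0, 0.004, 0, 0, 0, -0.1]'

```text
t: 37.5
ee_pos: [0.4471, -0.4053, 0.0142]
orientation: [1.179, 2.911, -0.002]
ft_force: [-2.6, 2.4, 10.1]
width: 0.641
```

Call:
jog_arm --motion '[0, 0, 0, 0, 0, 0, -0.7, 0, 0, 0, 0, 0, 0, -0.7, 0, 0, 0, 0, 0, 0, -0.7, 0, 0, 0, 0, 0, 0, -0.7, 0, 0, -0.02, 0, 0, 0, -0.7, 0, 0, -0.06, 0, 0, 0, -0.7, 0, 0, -0.1, 0, 0, 0, -0.7, 0, 0, -0.14, 0, 0, 0, -0.7, 0, 0, -0.18, 0, 0, 0, -0.7, 0, 0, -0.22, 0, 0, 0, -0.7, 0, 0, -0.24, 0, 0, 0, -0.7, 0, 0, -0.24, 0, 0, 0, -0.7, 0, 0, -0.24, 0, 0, 0, -0.7, 0, 0, -0.24, 0, 0, 0, -0.7]'

```text
t: 38.67
ee_pos: [0.4459, -0.405, 0.2515]
orientation: [-1.181, -2.91, -0.0]
ft_force: [-0.9, -1.1, -0.6]
width: 0.848
```

Run:
```python
from plan import *; from seg import *; from tp import *
grab("side","side17");grab("top","top17")
a=cv2.imread("pics/side17.png")[110:250,230:430];b=cv2.imread("pics/top17.png")[110:290,250:530]
p=cv2.resize(a,None,fx=2.8,fy=2.8,interpolation=2);q=cv2.resize(b,None,fx=1,fy=1)
q=cv2.resize(b,(327,210),interpolation=2)
cv2.imwrite("pics/v17.png",np.vstack([p,np.pad(q,((0,0),(0,p.shape[1]-327),(0,0)))]))
b=blobs("side17","blue",(100,120,60),(125,255,255),100,(330,100,430,200))
for x in b: print(atz("side17",x[2][:2],.022).round(4),atz("side17",x[0],.022).round(4))
plan([])
```

```text
side17
   blue
   ([371.16, 149.74], 1254, [371.0, 149.1, 65.8, 23.1, 54.5])
[ 0.4398 -0.3954  0.022 ] [ 0.438  -0.3922  0.022 ]
t 38.77 pos [ 0.4457 -0.4048  0.2509] jaw 45.8 q [ 1.44  0.38 -1.01  1.5   0.33  1.44  1.22] F [ 0.6 -0.6 -0.3] w 73.7
```

View pics/v17.png

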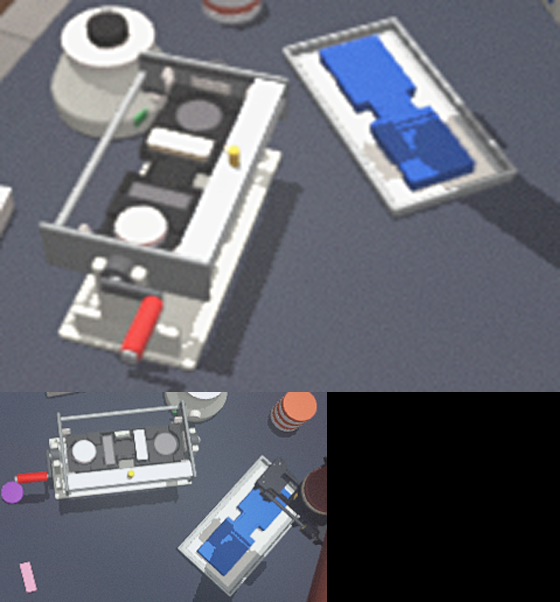

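```bash
python3 -c "
from rig import manip; print(manip.hand_in())"
```

```text
the job is handed in; nothing more can be done
None
```

The job is done and handed in at about 39 s of the 210 s allowed; the hand-in gives no verdict.

**What I did:** Two plates were on the bench, one red dish and one yellow slide box; I left the purple and pink look-alikes alone. Both plates went lid up into the blue tray (dish in r0, slide box in s1), with the black tray face down on top and the green-knobbed bar shut. I cranked the turner over to its other stop while gripping the sleeve, then opened the yellow-knobbed bar. The blue tray was lifted off and laid in the steel tray.

**Last checks:**
- **Plates and trays:** the final pictures show both plates bottom up in the black tray in the turner. The blue tray lies flat near the middle of the steel tray, and the gripper is about 0.25 m above the bench, clear of everything.
- **Green-knobbed bar:** the knob stood at its shut position when checked right after closing. I did not measure it again after the half turn, when it was underneath.
- **Yellow-knobbed bar:** the knob measured within about 1 mm of its fully open position.
- **Blue tray position:** the side camera's outline put it about 1 cm from where it was released. I took that as the bias this camera showed on the black tray there; it is well inside the 60 mm allowed.
- **Not measured:** the tip box and mouse were not checked; the arm was never near them.

**Errors on the way:** the dish was gripped about 7 mm off-centre, and I corrected for that when placing it.

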